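# Stopper the flasks and lay them in the bottle rack

## Task

Put the empty flasks away: slide the lid of the wooden tray open, press a stopper from it fully home into the neck of every flask that is standing out, and lay each flask on its side in its own hollow of the wire rack, level on both wires with the stopper still in. Keep the spare stoppers in the tray and slide its lid fully shut again; do not disturb the remote, the mouse or the dice cup.

Things in the scene. Friction and masses are not known exactly. Their poses are not given: they have to be found in the camera images.
- flask0: Flask, green body, black rubber-sleeved neck; may be absent. Upright at first, 145 mm tall, 0.2 kg. Origin: centre of its underside; z along its axis to the mouth. Body 58 mm diameter to z = 85 mm, shoulder to z = 99, then straight neck 40 mm outside diameter to z = 145 mm, open at the top, bore 33 mm wide and 32 mm deep. Weighted base: centre of mass near z = 37 mm.
- flask0_mid (a point): Point on that flask's axis 45 mm above its underside; this point should lie over the middle of the rack when the flask is laid.
- flask0_seat (a point): Point in that flask's bore, on the axis 26 mm below the rim (z = 119 mm): where the tip (origin) of a stopper is when fully home. The rubbery plug drops in freely and stays in when the flask is tilted down to level, not when the mouth points downward.
- flask1: Flask, blue body, black rubber-sleeved neck; may be absent. Upright at first, 145 mm tall, 0.2 kg. Origin: centre of its underside; z along its axis to the mouth. Body 58 mm diameter to z = 85 mm, shoulder to z = 99, then straight neck 40 mm outside diameter to z = 145 mm, open at the top, bore 33 mm wide and 32 mm deep. Weighted base: centre of mass near z = 37 mm.
- flask1_mid (a point): Point on that flask's axis 45 mm above its underside; this point should lie over the middle of the rack when the flask is laid.
- flask1_seat (a point): Point in that flask's bore, on the axis 26 mm below the rim (z = 119 mm): where the tip (origin) of a stopper is when fully home. The rubbery plug drops in freely and stays in when the flask is tilted down to level, not when the mouth points downward.
- flask2: Flask, red body, black rubber-sleeved neck; may be absent. Upright at first, 145 mm tall, 0.2 kg. Origin: centre of its underside; z along its axis to the mouth. Body 58 mm diameter to z = 85 mm, shoulder to z = 99, then straight neck 40 mm outside diameter to z = 145 mm, open at the top, bore 33 mm wide and 32 mm deep. Weighted base: centre of mass near z = 37 mm.
- flask2_mid (a point): Point on that flask's axis 45 mm above its underside; this point should lie over the middle of the rack when the flask is laid.
- flask2_seat (a point): Point in that flask's bore, on the axis 26 mm below the rim (z = 119 mm): where the tip (origin) of a stopper is when fully home. The rubbery plug drops in freely and stays in when the flask is tilted down to level, not when the mouth points downward.
- flask3: Flask, bare steel body, black rubber-sleeved neck; may be absent. Upright at first, 145 mm tall, 0.2 kg. Origin: centre of its underside; z along its axis to the mouth. Body 58 mm diameter to z = 85 mm, shoulder to z = 99, then straight neck 40 mm outside diameter to z = 145 mm, open at the top, bore 33 mm wide and 32 mm deep. Weighted base: centre of mass near z = 37 mm.
- flask3_mid (a point): Point on that flask's axis 45 mm above its underside; this point should lie over the middle of the rack when the flask is laid.
- flask3_seat (a point): Point in that flask's bore, on the axis 26 mm below the rim (z = 119 mm): where the tip (origin) of a stopper is when fully home. The rubbery plug drops in freely and stays in when the flask is tilted down to level, not when the mouth points downward.
- stopper0: Tapered stopper, fits any flask; stands tip down in the lidded tray at first. 25 g, 49 mm tall. Origin: centre of its tip; z up its axis. White plug 25 mm diameter at the tip, 30.4 mm at z = 26; orange collar 40 mm diameter, z = 26 to 31; orange knob 24 mm diameter, z = 31 to 49 mm, to hold it by. Fully home, the collar sits on the flask's rim and the tip is at z = 119 mm in the flask.
- stopper1: Tapered stopper, fits any flask; stands tip down in the lidded tray at first. 25 g, 49 mm tall. Origin: centre of its tip; z up its axis. White plug 25 mm diameter at the tip, 30.4 mm at z = 26; orange collar 40 mm diameter, z = 26 to 31; orange knob 24 mm diameter, z = 31 to 49 mm, to hold it by. Fully home, the collar sits on the flask's rim and the tip is at z = 119 mm in the flask.
- stopper2: Tapered stopper, fits any flask; stands tip down in the lidded tray at first. 25 g, 49 mm tall. Origin: centre of its tip; z up its axis. White plug 25 mm diameter at the tip, 30.4 mm at z = 26; orange collar 40 mm diameter, z = 26 to 31; orange knob 24 mm diameter, z = 31 to 49 mm, to hold it by. Fully home, the collar sits on the flask's rim and the tip is at z = 119 mm in the flask.
- stopper3: Tapered stopper, fits any flask; stands tip down in the lidded tray at first. 25 g, 49 mm tall. Origin: centre of its tip; z up its axis. White plug 25 mm diameter at the tip, 30.4 mm at z = 26; orange collar 40 mm diameter, z = 26 to 31; orange knob 24 mm diameter, z = 31 to 49 mm, to hold it by. Fully home, the collar sits on the flask's rim and the tip is at z = 119 mm in the flask.
- stopper4: Tapered stopper, fits any flask; stands tip down in the lidded tray at first. 25 g, 49 mm tall. Origin: centre of its tip; z up its axis. White plug 25 mm diameter at the tip, 30.4 mm at z = 26; orange collar 40 mm diameter, z = 26 to 31; orange knob 24 mm diameter, z = 31 to 49 mm, to hold it by. Fully home, the collar sits on the flask's rim and the tip is at z = 119 mm in the flask.
- box: Compact dark wooden tray with a light wooden lid that slides in it; fixed, placed anew each time. 166 (x) by 186 (y) by 64 mm, walls and floor 8 mm; origin at the centre of its underside. Stoppers stand on its floor, knob tops at z = 57 mm: three at about y = -33 mm (x = -50, 0, 50), two at y = +33 mm (x = -25, 28). Runners beside the lid reach z = 74 mm.
- lid (a joint): Travel of the sliding lid in m: 0 = shut, 0.150 = fully open, up to 0.03 at the start; it opens towards the tray's -x, sliding out over the -x wall with about 2 N of friction, and stays where it is left. Lid 6 mm thick, its top at z = 71 mm.
- lid_grip (a point): Near the top of the wooden grip bar on the lid, z = 93 mm: the bar is 16 mm thick in the slide direction (x), 50 mm long in y and stands 22 mm up from the lid (z = 71 to 93 mm). Shut, it is at x = 49 mm of the tray.
- rack: White wire bottle rack, fixed, placed anew each time; origin on the table under its middle. Two waved wires, 8 mm thick, run along its y at x = -27 and +27 mm and form four hollows, at y = -126, -42, 42 and 126 mm. A flask in a hollow lies along the rack's x, its axis 62 mm above the table. Wire tops: 33 mm in the hollows, 50 mm on the crests. Grey base plate 80 by 360 by 6 mm; necks overhang it.
- remote: Black TV remote, 48 by 175 by 18 mm, bystander.
- mouse: Blue wireless mouse, 105 by 62 by 36 mm, bystander.
- dicecup: Black plastic dice cup, 78 mm diameter, 95 mm tall, upright, empty, bystander; origin at the centre of its underside.
Things that resemble listed ones, but are neither listed nor needed, are in the scene too. What is shaped like the flask2 but orange is not meant.

How it is judged:
By the outcome, as a careful person would: the job done as asked, in the order asked, and still so for the second after the job is handed in, with the robot touching nothing.
Of flask0, flask1, flask2, flask3 only 3 to 4 are there at a start; the rules pass over those that are not, and their reading is None.
At some moment in a run one of flask0, flask1, flask2, flask3 may be knocked a few centimetres aside while the robot is not near it.
Once in a run the grip may slacken for a moment while it holds something.
It also fails if it takes over 210 s, if anything falls off the work surface, if the arm or the gripper's body presses on something with over 40 N, if the wrist force passes 120 N, or if a joint passes its speed limit or range.

## Robot

A 6-joint arm with a two-finger parallel gripper is mounted at the origin on the work surface. World frame = base frame: x ahead of the robot, y to its left, z up, the work surface at z = 0. Lengths are in m, angles in rad, forces in N, time in s.
With the tool pointing down it reaches from about 0.325 to 0.9 m from the base axis. Payload 6.1 kg.
Tool frame: the origin (TCP) lies midway between the tips of the shut fingers; the grasp point (between the pads) lies 19 mm behind it (r.tcp_to_grasp is the distance from the TCP to the grasp point, in m); z points along the fingers, y is the line along which they close (so a half turn about z gives the same grasp; the last joint's range is limited). The gripper opens to 85 mm and grips with 20 to 120 N. Pads are 22 mm wide; open, the fingers measure 114 mm over their backs; the gripper's body (76 mm by 85 mm) begins 54 mm behind the grasp point. The pads swing forward as they close: fully open they stand 13 mm farther back than shut.
Start: joints at [-1.38, 0.22, 1.526, -0, 1.395, -0.126], TCP at [0.195, -0.594, 0.231] pointing down, gripper open.
Joint ranges: [-2.98, 2.98], [-0.91, 2.08], [0.09, 2.57], [-1.24, 4.39], [0.2, 2.65], [-2.68, 2.68]. Speed limits (rad/s): [2.57, 2.57, 3.01, 3.14, 3.14, 3.14].

## Interface

Orientations are given as a rotation vector (axis times angle).
In Python, from bench import r gives the robot as it stands.
- The arm moves only by the tool send_rows, never from a script. Its argument "steps" is a list of rows, each a list of 6 numbers: the shift along the tool's x, y, z each as a share of 0.6 m, from -1 to 1, then the turn, a rotation vector about the tool's x, y, z each as a share of 45 degrees, from -1 to 1. A call has 1 to 20 rows; each row shifts and turns the commanded pose from where the row before left it, along the tool's axes as they then stand; what a row does not reach is not made up. A row lasts 1/12 s, in which the tool goes at most 41.7 mm and 7.16 degrees, less where a joint would pass 70% of its speed; a pose out of reach is approached as far as the arm can. A call with a number of a shift or a turn outside -1 to 1 is refused whole. A call with a gripper value outside its range is refused whole. "hand" is the opening, from 0 (shut) to 1 (fully open), set as the call begins (left out, the last holds). The fingers move at their own pace and stop on an object; "squeeze" is the grip in N (left out, the last holds). Time passes only in rows, so rows that do not move let the fingers close. It gives the time, the measured TCP pose, the force, the opening and the grip force at its end, in the units of the state.
- r.read_state(): the state, without advancing time (a new reading comes with each control period).
- r.get_image(name): name is "scene" or "top" or "wrist"; returns (picture, depth): 420x560x3 uint8, red, green, blue; 420x560 float32, m along the optical axis (not along the pixel's ray), 0 where there is no reading.
- r.get_calibration(name): a dict with "vfov" (degrees; the focal length in pixels is half the picture's height over the tangent of half this angle, whatever the lens; pixels are square), "cx", "cy" (the principal point, pixels), "cam_to_world" (4x4, takes a point from camera to world coordinates). Camera axes: x right, y down, z forward; pixel columns grow to the right and rows downward; lengths in m; the calibration is good to about 2 mm. A picture is of the moment at which its call begins: read the wrist's pose just before it. get_calibration takes no time and is no camera call; for the wrist camera it gives the pose at the moment of the call.
- r.hand_in(): hands the job in; it is judged then, once.
The state is a dict: "time": time; "joint_pos": joint angles; "qvel": joint speeds; "tau": joint torques, N m; "position": TCP position; "eef_rot": TCP orientation; "force": force on the tool from outside, world axes, zero at the start; "ft_torque": the same for the moment, N m; "opening": opening from 0.0 (shut) to 1.0 (fully open); "grip_force": force on a finger pad.
Only numpy, scipy, OpenCV 4.12 (cv2) and the standard library are available. Lean on these libraries where they do the work, as an engineer would, in place of code of your own. Each camera call takes 0.05 s, during which the arm holds its last target. There are 200 camera calls.

## Working session

There is one attempt and no reset: what is moved stays moved. The work goes in short steps, Python scripts to look and compute and a tool call to move; the robot and the scene stay as the last step left them, time stands still between calls to the robot, and variables do not carry over. Pictures are saved under pics/ and viewed, at most 14 in all, crops included, and the job is handed in when it is done.

Besides the shell and the picture viewer there is one more tool, called after ">>>" as name([rows], argument=value, ...), one row to a line, values as JSON. send_rows: Moves the arm, as the interface text tells. Shift numbers are shares of 0.6 m and turn numbers shares of 45 degrees, none past 1 either way. Its arguments: {"type":"object","properties":{"steps":{"type":"array","items":{"type":"array","items":{"type":"number","minimum":-1,"maximum":1}}},"hand":{"type":"number"},"squeeze":{"type":"number"}},"required":["steps"]}

```bash
ls; mkdir -p pics; cat > h.py <<'E'
import numpy as np, cv2
from bench import r
from scipy.spatial.transform import Rotation as R
def shot(n):
    c=r.get_calibration(n); im,d=r.get_image(n); return im,d,c
def K(c,h=420): return h/2/np.tan(np.radians(c["vfov"])/2)
def cloud(d,c):
    f=K(c); v,u=np.mgrid[:d.shape[0],:d.shape[1]]
    P=np.stack([(u-c["cx"])*d/f,(v-c["cy"])*d/f,d],-1); M=np.array(c["cam_to_world"])
    return P@M[:3,:3].T+M[:3,3]
def ray(c,u,v,z):
    f=K(c); M=np.array(c["cam_to_world"]); w=M[:3,:3]@np.array([(u-c["cx"])/f,(v-c["cy"])/f,1]); o=M[:3,3]
    return o+w*(z-o[2])/w[2]
def save(n,im): cv2.imwrite("pics/"+n,im[...,::-1])
E
python3 - <<'E'
from h import *
print(r.read_state())
for n in("scene","top"):
    im,d,c=shot(n); save(n+"0.png",im); print(n,{k:np.round(v,4).tolist() for k,v in c.items()}, (d>0).mean())
E
```

```text
pics
{'time': 0.0, 'joint_pos': array([-1.38011478e+00,  2.21207352e-01,  1.52762985e+00,  1.22798554e-05,
        1.39468902e+00, -1.26082329e-01]), 'qvel': array([ 0.00215284,  0.00060191, -0.00021294, -0.00037449, -0.00071065,
       -0.00070528]), 'tau': array([ 1.02968526e-03, -4.96897173e+01, -3.89390123e+01, -6.83769508e-05,
        1.12216108e-02, -2.67649693e-05]), 'position': array([ 0.19457777, -0.59330015,  0.23020095]), 'eef_rot': array([-3.10036356e+00, -4.95185666e-01,  7.90585364e-05]), 'force': array([ 0.93362604, -0.54064071, -0.31398931]), 'ft_torque': array([-0.0054367 ,  0.02497546, -0.02822664]), 'grip_force': 0.0, 'opening': 0.9972245983218615}
scene {'vfov': 57.5803, 'cx': 276.1293, 'cy': 215.0299, 'cam_to_world': [[-0.8519, 0.3196, -0.4149, 0.9579], [0.5233, 0.5512, -0.6499, 0.6129], [0.021, -0.7707, -0.6368, 0.6265], [0.0, 0.0, 0.0, 1.0]]} 0.995969387755102
top {'vfov': 50.6277, 'cx': 279.9506, 'cy': 206.4689, 'cam_to_world': [[0.0042, -0.9858, 0.1681, 0.4567], [-1.0, -0.0036, 0.0035, 0.1003], [-0.0028, -0.1682, -0.9858, 0.9709], [0.0, 0.0, 0.0, 1.0]]} 0.9960416666666667
```

View pics/scene0.png

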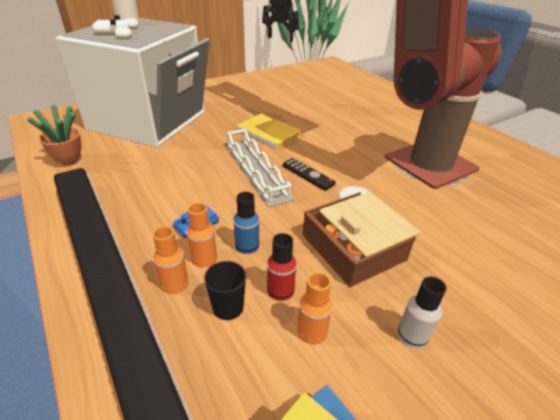

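View pics/top0.png

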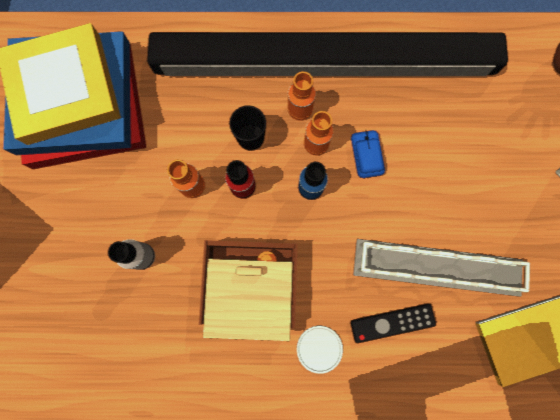

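Scene and top show the blue flask (mouth about (315,172) in top), red (238,170) and steel (123,253). Green is absent, and the three orange ones are decoys. The tray is at (248,290) with its lid opening towards image-down, and the rack is at (441,267). Next I measure them.

```bash
cat > m1.py <<'E'
from h import *
from scipy import ndimage
im,d,c=shot("top"); P=cloud(d,c); hsv=cv2.cvtColor(im,cv2.COLOR_RGB2HSV); z=P[...,2]
im2,d2,c2=shot("scene"); P2=cloud(d2,c2)
print("table z",np.median(z[(z<.02)]), np.median(P2[...,2][abs(P2[...,2])<.02]))
for nm,Q in(("top",P),("scene",P2)):
    z=Q[...,2]; m=(z>.125)&(z<.155)&(Q[...,0]>.2)&(Q[...,0]<1)&(abs(Q[...,1])<.65)
    l,n=ndimage.label(m); I=im if nm=="top" else im2
    for i in range(1,n+1):
        s=l==i
        if s.sum()<40: continue
        q=Q[s]; top=q[q[:,2]>np.percentile(q[:,2],95)-.006]
        (cx,cy),rad=cv2.minEnclosingCircle(top[:,:2].astype(np.float32))
        print(nm,s.sum(),"ctr",np.round([cx,cy,rad],4),"z95",q[:,2].max().round(4),"rgb",I[s].mean(0).astype(int))
def rect(m,t):
    l,n=ndimage.label(m); k=np.argmax(np.bincount(l.ravel())[1:])+1; q=P[l==k]
    b=cv2.minAreaRect(q[:,:2].astype(np.float32)); print(t,(l==k).sum(),np.round(b[0],4),np.round(b[1],4),round(b[2],2),"z",np.round(np.percentile(q[:,2],[5,50,95]),4)); return q
z=P[...,2]; v,u=np.mgrid[:420,:560]
bx=(u>190)&(u<310)&(v>230)&(v<355)
rect(bx&(z>.03)&(z<.085),"box all"); rect(bx&(z>.066)&(z<.075)&(hsv[...,2]>140)&(hsv[...,1]<160),"lid"); rect(bx&(z>.083)&(z<.1),"bar")
rk=(u>345)&(u<535)&(v>230)&(v<305)
rect(rk&(z>.024)&(z<.06),"rack wires"); rect(rk&(z>.003)&(z<.06),"rack all")
rect((z>.012)&(z<.05)&(u>345)&(u<445)&(v>303)&(v<350),"remote"); rect((z>.012)&(z<.05)&(u>345)&(u<390)&(v>120)&(v<185),"mouse"); rect((z>.08)&(z<.11)&(u>225)&(u<270)&(v>100)&(v<150),"cup")
E
python3 m1.py
```

```text
table z -2.8367664653083935e-05 -0.0008315628999762126
top 8940 ctr [0.8577 0.56   0.1389] z95 0.1406 rgb [218 214 126]
top 236 ctr [0.851  0.0603 0.0207] z95 0.1475 rgb [154  81  30]
top 222 ctr [0.7688 0.0242 0.0204] z95 0.1475 rgb [160  85  31]
top 218 ctr [0.6701 0.3014 0.0202] z95 0.1474 rgb [160  92  34]
top 200 ctr [0.669  0.1887 0.0202] z95 0.1479 rgb [32 22 18]
top 195 ctr [0.6668 0.0362 0.0203] z95 0.1476 rgb [26 22 19]
top 252 ctr [0.5123 0.4049 0.0204] z95 0.1479 rgb [34 26 19]
scene 897 ctr [ 0.6322 -0.648   0.1739] z95 0.155 rgb [142 131 116]
scene 81 ctr [ 0.9479 -0.6075  0.01  ] z95 0.1546 rgb [117 137  96]
scene 134 ctr [ 0.9081 -0.5533  0.0275] z95 0.1549 rgb [ 90 112  77]
scene 150 ctr [ 0.9965 -0.5513  0.051 ] z95 0.1549 rgb [ 87 112  78]
scene 58 ctr [ 0.9472 -0.5028  0.0077] z95 0.1549 rgb [59 84 59]
scene 272 ctr [0.6681 0.0366 0.0205] z95 0.1461 rgb [55 44 36]
scene 306 ctr [0.7701 0.0232 0.0204] z95 0.1459 rgb [206 120  56]
scene 359 ctr [0.8525 0.0597 0.021 ] z95 0.1452 rgb [210 122  53]
scene 343 ctr [0.6709 0.1879 0.0208] z95 0.1458 rgb [55 44 36]
scene 428 ctr [0.6712 0.3013 0.0208] z95 0.1463 rgb [205 121  52]
scene 473 ctr [0.5135 0.4043 0.0207] z95 0.1466 rgb [50 41 34]
scene 769 ctr [0.8079 0.4663 0.0336] z95 0.1365 rgb [239 216  91]
box all 7994 [0.4421 0.1671] [0.1888 0.1915] 88.15 z [0.0647 0.0712 0.0742]
lid 6478 [0.4233 0.1668] [0.1712 0.154 ] 88.14 z [0.0685 0.0711 0.0736]
bar 206 [0.4781 0.1656] [0.0156 0.0476] 0.18 z [0.0897 0.0926 0.0952]
rack wires 1504 [ 0.4906 -0.2362] [0.3442 0.0622] 83.07 z [0.0322 0.0455 0.0517]
rack all 6225 [ 0.489  -0.2447] [0.3777 0.0829] 82.94 z [0.0038 0.0069 0.0497]
remote 1961 [ 0.3736 -0.1329] [0.0483 0.1754] 12.03 z [0.0146 0.0182 0.0213]
mouse 1255 [ 0.7397 -0.0898] [0.1049 0.0623] 9.19 z [0.0171 0.0331 0.0376]
cup 363 [0.7823 0.1724] [0.0771 0.0748] 1.48 z [0.0814 0.0928 0.0965]
```

>>> send_rows([
  [0,0,0,0,0,-0.1556],
  [0,0,0,0,0,-0.1556],
  [0,0,0,0,0,-0.1556],
  [0,0,0,0,0,-0.1556],
  [0,0,0,0,0,-0.1556],
  [0,0,0,0,0,-0.1556],
  [0,0,0,0,0,-0.1556],
  [0,0,0,0,0,-0.1556],
  [0,0,0,0,0,-0.1556],
  [0,0,0,0,0,-0.1556],
], hand=0.55)

```text
time: 1.03
position: [0.1947, -0.5937, 0.231]
eef_rot: [-2.25, -2.192, -0.0]
force: [0.1, -0.5, 0.3]
opening: 0.551
grip_force: 0.0
```

>>> send_rows([
  [0.064,0.0215,0.004,0,0,0],
  [0.064,0.0215,0.004,0,0,0],
  [0.064,0.0215,0.004,0,0,0],
  [0.064,0.0215,0.004,0,0,0],
  [0.064,0.0215,0.004,0,0,0],
  [0.064,0.0215,0.004,0,0,0],
  [0.064,0.0215,0.004,0,0,0],
  [0.064,0.0215,0.004,0,0,0],
  [0.064,0.0215,0.004,0,0,0],
  [0.064,0.0215,0.004,0,0,0],
  [0.064,0.0215,0.004,0,0,0],
  [0.064,0.0215,0.004,0,0,0],
  [0.064,0.0215,0.004,0,0,0],
  [0.064,0.0215,0.004,0,0,0],
  [0.064,0.0215,0.004,0,0,0],
  [0.064,0.0215,0.004,0,0,0],
  [0.064,0.0215,0.004,0,0,0],
  [0.064,0.0215,0.004,0,0,0],
  [0.064,0.0215,0.004,0,0,0],
  [0.064,0.0215,0.004,0,0,0],
])

```text
time: 2.7
position: [0.4773, 0.1678, 0.1831]
eef_rot: [2.256, 2.186, 0.0]
force: [0.9, -0.8, 0.9]
opening: 0.547
grip_force: 0.0
```

```bash
cat >> h.py <<'E'
def st():
    s=r.read_state(); Rm=R.from_rotvec(s["eef_rot"]).as_matrix(); return s,np.array(s["position"]),Rm
def to(p,Rt=None,n=None):
    """print constant translation rows (tool frame now) and rotation needed to the target"""
    s,p0,Rm=st(); dv=Rm.T@(np.array(p)-p0); L=np.linalg.norm(dv)
    n=n or int(np.ceil(L/.038)); print("t",round(s["time"],2),"pos",np.round(p0,4),"dist",L.round(4),"n",n,"row",np.round(dv/.6/n,4), "fz",np.round(s["force"],1),"op",round(s["opening"],3),"gf",s["grip_force"])
    if Rt is not None:
        w=np.degrees(R.from_matrix(Rm.T@Rt).as_rotvec()); m=int(np.ceil(np.linalg.norm(w)/7)); print("rot deg(tool)",w.round(2),"n",m,"row",np.round(w/45/max(m,1),4))
def down(psi): # tool y at yaw psi(deg), z down
    a=np.radians(psi); y=np.array([np.cos(a),np.sin(a),0]); z=np.array([0,0,-1.]); return np.c_[np.cross(y,z),y,z]
def j(): print("joints",np.round(r.read_state()["joint_pos"],3))
E
python3 -c "
from h import *
to([.4781,.1656,.077],down(-1.86)); j(); print(st()[2].round(3))
im,d,c=shot('wrist'); save('w1.png',im); print(np.round(c['cam_to_world'],3))
P=cloud(d,c); m=(P[...,2]>.085)&(P[...,2]<.1); q=P[m]; b=cv2.minAreaRect(q[:,:2].astype(np.float32)); print(m.sum(),np.round(b[0],4),np.round(b[1],4),b[2],np.median(q[:,2]))"
```

```text
t 2.7 pos [0.4773 0.1678 0.1831] dist 0.1062 n 3 row [-0.0012  0.0005  0.059 ] fz [ 0.9 -0.8  0.9] op 0.547 gf 0.0
rot deg(tool) [0.02 0.   0.06] n 1 row [0.0004 0.0001 0.0014]
joints [ 0.182 -0.026  1.884 -0.     1.283  0.213]
[[ 0.031  1.     0.   ]
 [ 1.    -0.031 -0.   ]
 [-0.     0.    -1.   ]]
[[ 1.    -0.029 -0.009  0.48 ]
 [-0.031 -0.957 -0.288  0.24 ]
 [ 0.     0.289 -0.957  0.325]
 [ 0.     0.     0.     1.   ]]
5445 [0.5742 0.156 ] [0.2084 0.2595] 7.523195266723633 0.09153937659925529
```

>>> send_rows([
  [-0.0012,0.0005,0.059,0,0,0],
  [-0.0012,0.0005,0.059,0,0,0],
  [-0.0012,0.0005,0.059,0,0,0],
  [0,0,0,0,0,0],
])

```text
time: 3.08
position: [0.4724, 0.1626, 0.0703]
eef_rot: [-2.251, -2.181, 0.015]
force: [-1.4, -0.6, -0.8]
opening: 0.551
grip_force: 0.0
```

>>> send_rows([
  [0,0,0,0,0,0],
  [0,0,0,0,0,0],
  [0,0,0,0,0,0],
  [0,0,0,0,0,0],
  [0,0,0,0,0,0],
  [0,0,0,0,0,0],
], hand=0, squeeze=50)

```text
time: 3.58
position: [0.4798, 0.1634, 0.0797]
eef_rot: [2.255, 2.184, 0.005]
force: [-1.4, -0.8, 7.0]
opening: 0.166
grip_force: 52.8
```

>>> send_rows([
  [0,-0.01,0,0,0,0],
  [0,-0.025,0,0,0,0],
  [0,-0.025,0,0,0,0],
  [0,-0.025,0,0,0,0],
  [0,-0.025,0,0,0,0],
  [0,-0.025,0,0,0,0],
  [0,-0.025,0,0,0,0],
  [0,-0.025,0,0,0,0],
  [0,-0.02,0,0,0,0],
  [0,0,0,0,0,0],
])

```text
time: 4.42
position: [0.3556, 0.1677, 0.0797]
eef_rot: [2.254, 2.184, 0.006]
force: [-1.3, -1.4, 9.2]
opening: 0.17
grip_force: 53.0
```

```bash
python3 -c "
from h import *
to([.354,.1696,.077]); j()
im,d,c=shot('scene'); save('s2.png',im)"
```

```text
t 4.42 pos [0.3556 0.1677 0.0797] dist 0.0037 n 1 row [ 0.0031 -0.0029  0.0045] fz [-1.3 -1.4  9.2] op 0.17 gf 53.03910255432129
joints [ 0.24  -0.186  2.243 -0.     1.08   0.271]
```

>>> send_rows([
  [0,0,0,0,0,0],
  [0,0,0,0,0,0],
  [0,0,0,0,0,0],
  [0,0,0,0,0,0],
], hand=0.5)

```text
time: 4.8
position: [0.3548, 0.1672, 0.077]
eef_rot: [-2.257, -2.185, 0.0]
force: [0.5, -0.4, 0.4]
opening: 0.499
grip_force: 0.0
```

>>> send_rows([
  [0,0,-0.02,0,0,0],
  [0,0,-0.05,0,0,0],
  [0,0,-0.06,0,0,0],
  [0,0,-0.06,0,0,0],
  [0,-0.02,-0.04,0,0,0],
  [0,0,0,0,0,0],
  [0,0,0,0,0,0],
  [0,0,0,0,0,0],
])

```text
time: 5.47
position: [0.3426, 0.1675, 0.2142]
eef_rot: [-2.256, -2.185, 0.001]
force: [-0.0, -0.4, -0.4]
opening: 0.499
grip_force: 0.0
```

```bash
cat > m2.py <<'E'
from h import *
from scipy import ndimage
for nm in("top","scene"):
    im,d,c=shot(nm); P=cloud(d,c); z=P[...,2]; hsv=cv2.cvtColor(im,cv2.COLOR_RGB2HSV)
    if nm=="top": save("t2.png",cv2.resize(im[180:360,130:330],None,fx=3,fy=3))
    m=(z>.083)&(z<.1)&(abs(P[...,1]-.167)<.08)&(P[...,0]>.25)&(P[...,0]<.54)
    q=P[m]; 
    if len(q)>50:
        b=cv2.minAreaRect(q[:,:2].astype(np.float32)); print(nm,"bar",m.sum(),np.round(b[0],4),np.round(b[1],4))
    o=(hsv[...,0]<22)&(hsv[...,1]>170)&(hsv[...,2]>150)&(z>.046)&(z<.064)&(P[...,0]>.36)&(P[...,0]<.54)&(abs(P[...,1]-.167)<.09)
    l,n=ndimage.label(o)
    for i in range(1,n+1):
        s=l==i
        if s.sum()<25: continue
        q=P[s]; t=q[q[:,2]>np.percentile(q[:,2],90)-.004]; (x,y),rd=cv2.minEnclosingCircle(t[:,:2].astype(np.float32)); print(nm,s.sum(),np.round([x,y,rd,np.median(t[:,2])],4))
E
python3 m2.py; python3 -c "
from h import *
to([.5,.15,.1])"
```

```text
top bar 117 [0.3553 0.1593] [0.0293 0.016 ]
top 104 [0.5021 0.1325 0.0117 0.0573]
top 105 [0.4817 0.1994 0.0115 0.0569]
top 104 [0.4551 0.1317 0.0115 0.0573]
top 104 [0.4298 0.2007 0.0117 0.0568]
top 108 [0.4018 0.1348 0.0118 0.057 ]
scene bar 145 [0.3577 0.1702] [0.0507 0.0165]
scene 60 [0.4031 0.1362 0.0133 0.0555]
scene 49 [0.4581 0.1328 0.0117 0.0557]
scene 40 [0.5046 0.1335 0.012  0.0555]
scene 57 [0.4314 0.2018 0.0126 0.0553]
scene 57 [0.4838 0.201  0.0121 0.055 ]
t 5.57 pos [0.3421 0.1673 0.2133] dist 0.1951 n 6 row [-0.0034  0.0441  0.0313] fz [ 0.4 -0.3  0.9] op 0.499 gf 0.0
```

>>> send_rows([
  [0,0,0,0,0,-0.1538],
  [0,0,0,0,0,-0.1538],
  [0,0,0,0,0,-0.1538],
  [0,0,0,0,0,-0.1538],
  [0,0,0,0,0,-0.1538],
  [0,0,0,0,0,-0.1538],
  [0,0,0,0,0,-0.1538],
  [0,0,0,0,0,-0.1538],
  [0,0,0,0,0,-0.1538],
  [0,0,0,0,0,-0.1538],
  [0,0,0,0,0,-0.1538],
  [0,0,0,0,0,-0.1538],
  [0,0,0,0,0,-0.1538],
], hand=0.55)

```text
time: 6.65
position: [0.3422, 0.1673, 0.2134]
eef_rot: [-0.042, -3.138, 0.001]
force: [-0.5, 0.6, -0.4]
opening: 0.548
grip_force: 0.0
```

>>> send_rows([
  [-0.0386,-0.007,0.02,0,0,0],
  [-0.0386,-0.007,0.02,0,0,0],
  [-0.0386,-0.007,0.02,0,0,0],
  [-0.0386,-0.007,0.02,0,0,0],
  [-0.0386,-0.007,0.02,0,0,0],
  [-0.0386,-0.007,0.02,0,0,0],
  [-0.0386,-0.007,0.02,0,0,0],
  [0,0,0,0,0,0],
  [0,0,0,0,0,0],
  [0,0,0,0,0,0],
])

```text
time: 7.48
position: [0.5028, 0.1329, 0.1297]
eef_rot: [-0.051, -3.138, 0.0]
force: [0.9, -0.3, -0.6]
opening: 0.549
grip_force: 0.0
```

```bash
python3 -c "
from h import *
to([.5033,.133,.043],down(88.14),5);j()"
```

```text
t 7.48 pos [0.5028 0.1329 0.1297] dist 0.0867 n 5 row [-0.0003  0.      0.0289] fz [ 0.9 -0.3 -0.6] op 0.549 gf 0.0
rot deg(tool) [-0.02 -0.19 -0.01] n 1 row [-0.0004 -0.0042 -0.0003]
joints [ 0.107  0.071  1.892  0.     1.181 -1.432]
```

View pics/t2.png

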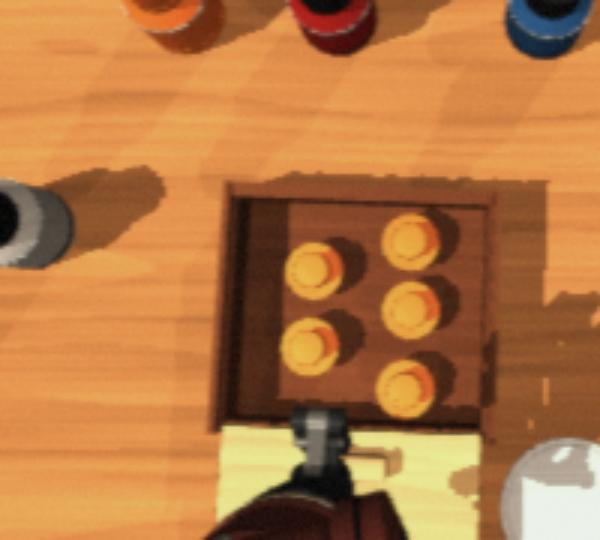

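>>> send_rows([
  [-0.0003,0,0.0289,0,0,0],
  [-0.0003,0,0.0289,0,0,0],
  [-0.0003,0,0.0289,0,0,0],
  [-0.0003,0,0.0289,0,0,0],
  [-0.0003,0,0.0289,0,0,0],
  [0,0,0,0,0,0],
  [0,0,0,0,0,0],
])

```text
time: 8.07
position: [0.5036, 0.1332, 0.0443]
eef_rot: [-0.05, -3.139, 0.0]
force: [0.6, -0.5, 0.4]
opening: 0.552
grip_force: 0.0
```

>>> send_rows([
  [0,0,0,0,0,0],
  [0,0,0,0,0,0],
  [0,0,0,0,0,0],
  [0,0,0,0,0,0],
  [0,0,0,0,0,0],
  [0,0,0,0,0,0],
], hand=0, squeeze=40)

```text
time: 8.57
position: [0.5064, 0.1331, 0.0461]
eef_rot: [0.051, 3.138, 0.001]
force: [-0.9, 0.7, 6.9]
opening: 0.256
grip_force: 39.3
```

>>> send_rows([
  [0,0,-0.02,0,0,0],
  [0,0,-0.04,0,0,0],
  [0,0,-0.05,0,0,0],
  [0,0,-0.05,0,0,0],
  [0,0,-0.05,0,0,0],
  [0,0,-0.05,0,0,0],
  [0,0,-0.05,0,0,0],
  [0,0,-0.04,0,0,0],
  [0,0,0,0,0,0],
  [0,0,0,0,0,0],
])

```text
time: 9.4
position: [0.5059, 0.1331, 0.2571]
eef_rot: [0.051, 3.137, 0.001]
force: [0.4, -0.0, -0.2]
opening: 0.256
grip_force: 39.1
```

```bash
cat > fl.py <<'E'
from h import *
from scipy import ndimage
C={"blue":(115,18),"red":(175,12)}
def flasks(ns=("top","scene"),pr=True):
    out={}
    for nm in ns:
        im,d,c=shot(nm); Q=cloud(d,c); z=Q[...,2]; hsv=cv2.cvtColor(im,cv2.COLOR_RGB2HSV)
        dark=(im.max(-1)<120)
        m=dark&(z>.125)&(z<.152)&(Q[...,0]>.3)&(Q[...,0]<.9)&(Q[...,1]>-.2)&(Q[...,1]<.55)
        l,n=ndimage.label(m)
        for i in range(1,n+1):
            s=l==i
            if s.sum()<60: continue
            q=Q[s]; t=q[q[:,2]>np.percentile(q[:,2],95)-.006]; (x,y),rd=cv2.minEnclosingCircle(t[:,:2].astype(np.float32))
            if pr: print(nm,s.sum(),np.round([x,y,rd,q[:,2].max()],4))
if __name__=="__main__": flasks()
E
python3 fl.py; python3 -c "
from h import *
to([.6675,.0364,.24],down(88.14));j()
im,d,c=shot('wrist'); save('w3.png',im)"
```

```text
top 131 [0.6694 0.1881 0.0197 0.1474]
top 137 [0.6661 0.0363 0.0196 0.148 ]
top 232 [0.5115 0.4035 0.0195 0.1485]
scene 264 [0.6681 0.0373 0.0203 0.1456]
scene 306 [0.6712 0.1885 0.02   0.1459]
scene 434 [0.5146 0.4053 0.0198 0.1459]
t 9.5 pos [0.5043 0.1329 0.2538] dist 0.1901 n 6 row [-0.0462 -0.0253  0.0038] fz [-0.2 -1.1 -0.3] op 0.254 gf 39.090964794158936
rot deg(tool) [-0.01 -0.07  0.  ] n 1 row [-0.0002 -0.0016  0.0001]
joints [ 0.106 -0.043  1.765  0.     1.42  -1.432]
```

View pics/w3.png

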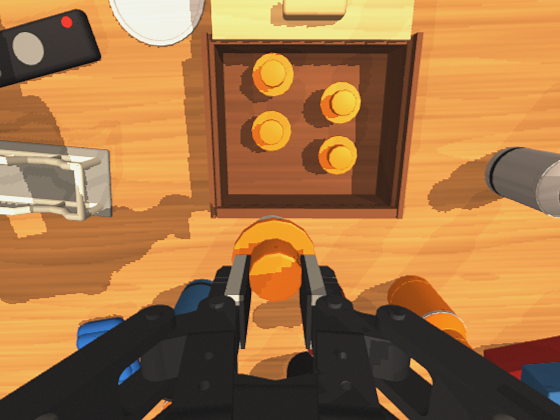

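Four stoppers are left in the tray and one is held, at about (275,270) between the pads. I check its offset in the wrist depth image and then move over the blue flask.

>>> send_rows([
  [-0.0462,-0.0253,0.0038,0,0,0],
  [-0.0462,-0.0253,0.0038,0,0,0],
  [-0.0462,-0.0253,0.0038,0,0,0],
  [-0.0462,-0.0253,0.0038,0,0,0],
  [-0.0462,-0.0253,0.0038,0,0,0],
  [-0.0462,-0.0253,0.0038,0,0,0],
  [0,0,0,0,0,0],
  [0,0,0,0,0,0],
  [0,0,0,0,0,0],
])

```text
time: 10.3
position: [0.6671, 0.0367, 0.2387]
eef_rot: [-0.051, -3.137, -0.001]
force: [-0.5, 1.5, 0.3]
opening: 0.255
grip_force: 39.1
```

```bash
cat > held.py <<'E'
from h import *
s,p,Rm=st(); im,d,c=shot("wrist"); P=(cloud(d,c)-p)@Rm
hsv=cv2.cvtColor(im,cv2.COLOR_RGB2HSV); o=(hsv[...,0]<22)&(hsv[...,1]>150)&(hsv[...,2]>120)&(d>0)&(np.linalg.norm(P,axis=-1)<.06)
q=P[o]; print(len(q), "tool xyz range", np.percentile(q,[1,50,99],axis=0).round(4).tolist())
for lo in np.arange(-.03,.02,.005):
    t=q[(q[:,2]>lo)&(q[:,2]<lo+.005)]
    if len(t)>40:
        print(round(lo,3),len(t),"x",np.percentile(t[:,0],[2,98]).round(4),"y",np.percentile(t[:,1],[2,98]).round(4))
E
python3 held.py; python3 fl.py; python3 -c "
from h import *
to([.6675,.0364,.17],down(88.14),3);j()"
```

```text
4627 tool xyz range [[-0.0081, -0.0257, -0.0416], [0.0104, -0.0016, -0.0063], [0.0224, 0.0158, 0.0104]]
-0.015 1376 x [-0.0067  0.013 ] y [-0.0114  0.009 ]
-0.01 914 x [-0.0075  0.0146] y [-0.0118  0.0095]
-0.005 249 x [-0.0067  0.0149] y [-0.0169  0.0137]
0.0 182 x [0.0082 0.015 ] y [-0.012   0.0081]
0.005 1737 x [0.0061 0.0224] y [-0.02    0.0153]
0.01 67 x [0.0106 0.0227] y [-0.0188  0.0152]
top 185 [0.6685 0.1877 0.0196 0.1477]
top 110 [0.6663 0.0367 0.0199 0.1475]
top 224 [0.5115 0.404  0.0196 0.1479]
scene 243 [0.6673 0.0369 0.0205 0.1454]
scene 311 [0.6718 0.1884 0.0197 0.1457]
scene 442 [0.5144 0.4046 0.0199 0.1458]
t 10.45 pos [0.6674 0.0374 0.2408] dist 0.0708 n 3 row [-0.0001 -0.0005  0.0394] fz [-0.2 -0.3  0.1] op 0.256 gf 39.12075698375702
rot deg(tool) [ 0.01 -0.02  0.06] n 1 row [ 0.0002 -0.0004  0.0013]
joints [-0.062  0.318  1.391  0.     1.433 -1.601]
```

>>> send_rows([
  [-0.0022,0.0005,0.0394,0,0,0],
  [-0.0022,0.0005,0.0394,0,0,0],
  [0,0,0.025,0,0,0],
  [0,0,0.01,0,0,0],
  [0,0,0.01,0,0,0],
  [0,0,0.01,0,0,0],
  [0,0,0.006,0,0,0],
  [0,0,0.004,0,0,0],
  [0,0,0,0,0,0],
  [0,0,0,0,0,0],
])

```text
time: 11.28
position: [0.6725, 0.0372, 0.1575]
eef_rot: [0.051, 3.137, 0.0]
force: [-1.3, 0.6, 6.0]
opening: 0.257
grip_force: 39.6
```

```bash
python3 -c "
from h import *
to([.67,.038,.157],down(88.14),1)"; python3 held.py
```

```text
t 11.28 pos [0.6725 0.0372 0.1575] dist 0.0026 n 1 row [0.0042 0.0011 0.0009] fz [-1.3  0.6  6. ] op 0.257 gf 39.56336438655853
rot deg(tool) [0.02 0.26 0.01] n 1 row [0.0004 0.0057 0.0002]
4648 tool xyz range [[-0.0083, -0.0227, -0.0236], [0.0104, -0.0016, -0.0058], [0.0225, 0.0158, 0.0109]]
-0.015 1467 x [-0.0066  0.0136] y [-0.0116  0.0089]
-0.01 847 x [-0.0078  0.0147] y [-0.0188  0.0096]
-0.005 260 x [-0.0066  0.015 ] y [-0.0168  0.0137]
0.0 193 x [0.0081 0.0151] y [-0.0117  0.0088]
0.005 1733 x [0.0064 0.0226] y [-0.0197  0.0154]
0.01 71 x [0.0014 0.0231] y [-0.023   0.0156]
```

>>> send_rows([
  [0,0,0,0,0,0],
  [0,0,0,0,0,0],
  [0,0,0,0,0,0],
  [0,0,0,0,0,0],
], hand=0.55)

```text
time: 11.67
position: [0.6709, 0.037, 0.1544]
eef_rot: [-0.051, -3.141, 0.0]
force: [0.1, -0.5, 0.2]
opening: 0.551
grip_force: 0.0
```

>>> send_rows([
  [0,0,-0.03,0,0,0],
  [0,0,-0.06,0,0,0],
  [0,0,-0.06,0,0,0],
  [0.0518,0.0207,0,0,0,0],
  [0.0518,0.0207,0,0,0,0],
  [0.0518,0.0207,0,0,0,0],
  [0.0518,0.0207,0,0,0,0],
  [0.0518,0.0207,0,0,0,0],
  [0.0518,0.0207,0,0,0,0],
  [0.0518,0.0207,0,0,0,0],
  [0,0,0.048,0,0,0],
  [0,0,0.048,0,0,0],
  [0,0,0.048,0,0,0],
  [0,0,0.048,0,0,0],
  [0,0,0,0,0,0],
  [0,0,0,0,0,0],
  [0,0,0,0,0,0],
])

```text
time: 13.08
position: [0.4572, 0.1311, 0.1308]
eef_rot: [0.051, 3.14, 0.0]
force: [0.8, -0.1, 0.8]
opening: 0.551
grip_force: 0.0
```

```bash
python3 m2.py; python3 fl.py; python3 -c "
from h import *
to([.4552,.1325,.043],down(88.14),5)
for n in ('top','scene'):
    im,d,c=shot(n); P=cloud(d,c); m=(P[...,2]>.16)&(P[...,2]<.18)&(np.hypot(P[...,0]-.667,P[...,1]-.0366)<.05); q=P[m]; print(n,m.sum(),q.mean(0).round(4),q[:,2].max().round(4))"
```

```text
top bar 233 [0.3553 0.1697] [0.0499 0.0161]
scene bar 145 [0.3574 0.1704] [0.0175 0.0491]
scene 47 [0.4041 0.1359 0.0117 0.056 ]
scene 44 [0.4592 0.1334 0.0115 0.055 ]
scene 53 [0.4314 0.2022 0.0128 0.0553]
scene 51 [0.484  0.1998 0.0117 0.0543]
top 189 [0.6691 0.1881 0.0199 0.1483]
top 230 [0.5118 0.4044 0.0198 0.1477]
scene 115 [0.673  0.0443 0.0169 0.1436]
scene 310 [0.6711 0.1892 0.02   0.1453]
scene 438 [0.514  0.405  0.0199 0.1458]
t 13.28 pos [0.4577 0.1311 0.1312] dist 0.0883 n 5 row [0.001  0.0004 0.0294] fz [-0.   0.3 -0.8] op 0.552 gf 0.0
rot deg(tool) [0.03 0.19 0.  ] n 1 row [0.0007 0.0043 0.    ]
top 131 [0.6664 0.0378 0.1671] 0.1713
scene 84 [0.6695 0.0394 0.1658] 0.1687
```

>>> send_rows([
  [0.001,0.0004,0.0294,0,0,0],
  [0.001,0.0004,0.0294,0,0,0],
  [0.001,0.0004,0.0294,0,0,0],
  [0.001,0.0004,0.0294,0,0,0],
  [0.001,0.0004,0.0294,0,0,0],
  [0,0,0,0,0,0],
  [0,0,0,0,0,0],
])

```text
time: 13.97
position: [0.4527, 0.1322, 0.0407]
eef_rot: [-0.051, -3.139, 0.0]
force: [0.2, -0.3, 0.2]
opening: 0.552
grip_force: 0.0
```

>>> send_rows([
  [0,0,0,0,0,0],
  [0,0,0,0,0,0],
  [0,0,0,0,0,0],
  [0,0,0,0,0,0],
  [0,0,0,0,0,0],
  [0,0,0,0,0,0],
], hand=0)

```text
time: 14.47
position: [0.4548, 0.1324, 0.0426]
eef_rot: [0.051, 3.138, 0.0]
force: [-1.3, -0.8, 6.3]
opening: 0.262
grip_force: 39.2
```

>>> send_rows([
  [0,0,-0.02,0,0,0],
  [0,0,-0.04,0,0,0],
  [0,0,-0.05,0,0,0],
  [0,0,-0.05,0,0,0],
  [0,0,-0.05,0,0,0],
  [0,0,-0.05,0,0,0],
  [0,0,-0.06,0,0,0],
  [-0.057,0.0115,0,0,0,0],
  [-0.057,0.0115,0,0,0,0],
  [-0.057,0.0115,0,0,0,0],
  [-0.057,0.0115,0,0,0,0],
  [-0.057,0.0115,0,0,0,0],
  [-0.057,0.0115,0,0,0,0],
  [0,0,0,0,0,0],
  [0,0,0,0,0,0],
  [0,0,0,0,0,0],
])

```text
time: 15.8
position: [0.6591, 0.167, 0.2323]
eef_rot: [-0.051, -3.139, 0.0]
force: [0.3, -0.6, -0.2]
opening: 0.261
grip_force: 39.1
```

```bash
python3 held.py; python3 fl.py; python3 -c "
from h import *
to([.670,.1885,.172],down(88.14),3)"
```

```text
4284 tool xyz range [[-0.0115, -0.0251, -0.0441], [0.0068, -0.0016, -0.0126], [0.0177, 0.0194, 0.0073]]
-0.02 70 x [-0.0102  0.008 ] y [-0.0259  0.0079]
-0.015 2189 x [-0.0115  0.0097] y [-0.0115  0.0089]
-0.01 212 x [0.0044 0.0104] y [-0.0235  0.0208]
-0.005 213 x [0.0041 0.0108] y [-0.0178  0.0141]
0.0 1229 x [0.0046 0.0176] y [-0.0167  0.0123]
0.005 274 x [0.0056 0.0182] y [-0.0176  0.0146]
top 161 [0.641  0.1574 0.0199 0.1485]
top 222 [0.5118 0.4036 0.0192 0.1481]
scene 119 [0.6738 0.0458 0.0168 0.1444]
scene 300 [0.6439 0.1585 0.0194 0.1454]
scene 436 [0.5143 0.4044 0.0202 0.1467]
t 15.95 pos [0.659  0.167  0.2342] dist 0.0667 n 3 row [-0.0057  0.0121  0.0346] fz [0.  0.4 0.6] op 0.257 gf 39.127947092056274
rot deg(tool) [0.01 0.06 0.02] n 1 row [0.0003 0.0014 0.0003]
```

The red flask was knocked to about (0.6425, 0.158), and both views agree. I correct for that and insert.

>>> send_rows([
  [0.0287,-0.014,0,0,0,0],
  [0,0,0,0,0,0],
  [0,0,0.04,0,0,0],
  [0,0,0.04,0,0,0],
  [0,0,0.02,0,0,0],
  [0,0,0.01,0,0,0],
  [0,0,0.01,0,0,0],
  [0,0,0.01,0,0,0],
  [0,0,0.006,0,0,0],
  [0,0,0.004,0,0,0],
  [0,0,0,0,0,0],
  [0,0,0,0,0,0],
])

```text
time: 16.95
position: [0.645, 0.1598, 0.1539]
eef_rot: [0.051, 3.134, 0.003]
force: [-2.2, 0.1, 12.4]
opening: 0.26
grip_force: 40.0
```

```bash
python3 held.py; python3 -c "
from h import *
to([.6415,.159,.154],down(88.14),1)"
```

```text
4505 tool xyz range [[-0.0116, -0.0259, -0.0421], [0.0072, -0.0016, -0.0118], [0.0201, 0.0195, 0.0562]]
-0.02 69 x [-0.0076  0.0095] y [-0.0259  0.0076]
-0.015 2190 x [-0.0116  0.0096] y [-0.0115  0.0089]
-0.01 248 x [0.0043 0.0103] y [-0.024   0.0201]
-0.005 218 x [0.0044 0.0108] y [-0.0163  0.014 ]
0.0 1339 x [0.0048 0.018 ] y [-0.0166  0.0126]
0.005 181 x [0.0016 0.0186] y [-0.0226  0.0149]
t 17.0 pos [0.645  0.1599 0.1538] dist 0.0036 n 1 row [ 0.0057 -0.0016 -0.0003] fz [-1.6  0.4 11.6] op 0.259 gf 40.03591597080231
rot deg(tool) [0.1  0.41 0.01] n 1 row [0.0022 0.0091 0.0002]
```

>>> send_rows([
  [0,0,0,0,0,0],
  [0,0,0,0,0,0],
  [0,0,0,0,0,0],
  [0,0,0,0,0,0],
], hand=0.55)

```text
time: 17.33
position: [0.6422, 0.1592, 0.1489]
eef_rot: [-0.051, -3.141, 0.0]
force: [-0.5, -0.2, 0.1]
opening: 0.548
grip_force: 0.0
```

>>> send_rows([
  [0,0,-0.03,0,0,0],
  [0,0,-0.06,0,0,0],
  [0,0,-0.06,0,0,0],
  [0.0548,0.0118,0,0,0,0],
  [0.0548,0.0118,0,0,0,0],
  [0.0548,0.0118,0,0,0,0],
  [0.0548,0.0118,0,0,0,0],
  [0.0548,0.0118,0,0,0,0],
  [0,0,0.048,0,0,0],
  [0,0,0.048,0,0,0],
  [0,0,0.048,0,0,0],
  [0,0,0.048,0,0,0],
  [0,0,0,0,0,0],
  [0,0,0,0,0,0],
  [0,0,0,0,0,0],
])

```text
time: 18.58
position: [0.48, 0.2001, 0.1253]
eef_rot: [0.051, 3.14, 0.001]
force: [-0.2, -0.3, 1.1]
opening: 0.548
grip_force: 0.0
```

```bash
python3 fl.py; python3 -c "
from h import *
to([.482,.2003,.042],down(88.14),5)
for n in ('top','scene'):
    im,d,c=shot(n); P=cloud(d,c); m=(P[...,2]>.16)&(P[...,2]<.18)&(np.hypot(P[...,0]-.643,P[...,1]-.158)<.05); q=P[m]; print(n,m.sum(),q.mean(0).round(4),q[:,2].max().round(4))"
```

```text
top 190 [0.5116 0.4038 0.0194 0.1473]
scene 90 [0.4806 0.1731 0.0105 0.1517]
scene 115 [0.6727 0.0438 0.0168 0.1436]
scene 127 [0.6486 0.1649 0.0174 0.1442]
scene 432 [0.5146 0.4047 0.02   0.146 ]
t 18.68 pos [0.4808 0.2003 0.1262] dist 0.0842 n 5 row [-0.0003 -0.      0.0281] fz [-0.  -0.6  1.2] op 0.551 gf 0.0
rot deg(tool) [0.06 0.21 0.  ] n 1 row [0.0013 0.0046 0.    ]
top 132 [0.6414 0.1585 0.1673] 0.1706
scene 112 [0.645  0.1605 0.1659] 0.1694
```

>>> send_rows([
  [-0.0003,0,0.0281,0,0,0],
  [-0.0003,0,0.0281,0,0,0],
  [-0.0003,0,0.0281,0,0,0],
  [-0.0003,0,0.0281,0,0,0],
  [-0.0003,0,0.0281,0,0,0],
  [0,0,0,0,0,0],
  [0,0,0,0,0,0],
])

```text
time: 19.37
position: [0.4798, 0.1998, 0.0397]
eef_rot: [-0.051, -3.14, 0.0]
force: [-0.7, -0.3, 0.3]
opening: 0.549
grip_force: 0.0
```

>>> send_rows([
  [0,0,0,0,0,0],
  [0,0,0,0,0,0],
  [0,0,0,0,0,0],
  [0,0,0,0,0,0],
  [0,0,0,0,0,0],
  [0,0,0,0,0,0],
], hand=0)

```text
time: 19.87
position: [0.4815, 0.2001, 0.0412]
eef_rot: [0.051, 3.138, 0.001]
force: [-0.4, -0.2, 6.7]
opening: 0.26
grip_force: 39.1
```

>>> send_rows([
  [0,0,-0.02,0,0,0],
  [0,0,-0.04,0,0,0],
  [0,0,-0.05,0,0,0],
  [0,0,-0.05,0,0,0],
  [0,0,-0.05,0,0,0],
  [0,0,-0.05,0,0,0],
  [0,0,-0.06,0,0,0],
  [-0.0068,0.0569,0,0,0,0],
  [-0.0068,0.0569,0,0,0,0],
  [-0.0068,0.0569,0,0,0,0],
  [-0.0068,0.0569,0,0,0,0],
  [-0.0068,0.0569,0,0,0,0],
  [-0.0068,0.0569,0,0,0,0],
  [0,0,0,0,0,0],
  [0,0,0,0,0,0],
  [0,0,0,0,0,0],
])

```text
time: 21.2
position: [0.5107, 0.4036, 0.2317]
eef_rot: [-0.05, -3.141, 0.001]
force: [0.4, -0.3, -0.4]
opening: 0.257
grip_force: 39.2
```

```bash
python3 held.py; python3 fl.py; python3 -c "
from h import *
to([.513,.4043,.172],down(88.14),3)"
```

```text
4301 tool xyz range [[-0.0116, -0.0213, -0.0351], [0.0068, -0.0016, -0.014], [0.0178, 0.0155, 0.0057]]
-0.02 1187 x [-0.0108  0.0085] y [-0.0114  0.0084]
-0.015 1169 x [-0.0119  0.01  ] y [-0.0115  0.0093]
-0.01 215 x [0.004  0.0103] y [-0.0243  0.0193]
-0.005 206 x [0.0047 0.0108] y [-0.0169  0.015 ]
0.0 1364 x [0.0043 0.0178] y [-0.0166  0.0125]
0.005 81 x [0.0078 0.0183] y [-0.0184  0.0149]
top 157 [0.5118 0.4033 0.0196 0.1476]
scene 115 [0.6731 0.0443 0.0169 0.1434]
scene 137 [0.6491 0.1656 0.0174 0.1473]
scene 434 [0.5146 0.4049 0.0197 0.1463]
t 21.35 pos [0.5112 0.4027 0.2321] dist 0.0602 n 3 row [-0.0009  0.0009  0.0334] fz [-0.2 -0.5 -0.6] op 0.264 gf 39.20692026615143
rot deg(tool) [ 0.    0.02 -0.06] n 1 row [ 0.      0.0004 -0.0014]
```

>>> send_rows([
  [-0.0015,0.0045,0,0,0,0],
  [0,0,0,0,0,0],
  [0,0,0.04,0,0,0],
  [0,0,0.04,0,0,0],
  [0,0,0.02,0,0,0],
  [0,0,0.01,0,0,0],
  [0,0,0.01,0,0,0],
  [0,0,0.01,0,0,0],
  [0,0,0.005,0,0,0],
  [0,0,0.003,0,0,0],
  [0,0,0,0,0,0],
  [0,0,0,0,0,0],
])

```text
time: 22.35
position: [0.5139, 0.4079, 0.1525]
eef_rot: [0.051, 3.136, 0.006]
force: [-1.7, -0.2, 7.4]
opening: 0.261
grip_force: 39.7
```

>>> send_rows([
  [0,0,0,0,0,0],
  [0,0,0,0,0,0],
  [0,0,0,0,0,0],
  [0,0,0,0,0,0],
], hand=0.55)

```text
time: 22.68
position: [0.512, 0.4064, 0.1487]
eef_rot: [-0.051, -3.141, 0.0]
force: [-0.0, 0.2, -0.1]
opening: 0.553
grip_force: 0.0
```

>>> send_rows([
  [0,0,-0.03,0,0,0],
  [0,0,-0.06,0,0,0],
  [0,0,-0.06,0,0,0],
  [0,0,-0.06,0,0,0],
  [0,0,-0.04,0,0,0],
  [0.06,0,0,0,0,0],
  [0.06,0,0,0,0,0],
  [0,0,0,0,0,0],
  [0,0,0,0,0,0],
])

```text
time: 23.43
position: [0.4386, 0.409, 0.2987]
eef_rot: [-0.048, -3.141, 0.0]
force: [-0.0, -1.0, 1.1]
opening: 0.551
grip_force: 0.0
```

```bash
cat > kn.py <<'E'
from h import *
from scipy import ndimage
# stopper knob tops / collars on standing flasks
for n in ('top','scene'):
    im,d,c=shot(n); P=cloud(d,c); hsv=cv2.cvtColor(im,cv2.COLOR_RGB2HSV); z=P[...,2]
    m=(hsv[...,0]<22)&(hsv[...,1]>150)&(z>.155)&(z<.185)&(P[...,0]>.3)&(P[...,0]<.9)&(P[...,1]>-.5)&(P[...,1]<.55)
    l,k=ndimage.label(m)
    for i in range(1,k+1):
        q=P[l==i]
        if len(q)<25: continue
        t=q[q[:,2]>np.percentile(q[:,2],90)-.004]; (x,y),rd=cv2.minEnclosingCircle(t[:,:2].astype(np.float32)); print(n,len(q),np.round([x,y,rd,np.median(t[:,2])],4))
E
python3 kn.py; python3 -c "
from h import *
to([.513,.4043,.172],down(88.14),3);j()"
```

```text
top 140 [0.667  0.0376 0.0119 0.1677]
top 137 [0.6423 0.1589 0.0117 0.168 ]
top 134 [0.5127 0.406  0.0121 0.1676]
scene 107 [0.6691 0.0373 0.0125 0.1668]
scene 138 [0.6424 0.1585 0.0131 0.1668]
scene 206 [0.5146 0.4054 0.0122 0.1671]
t 23.53 pos [0.4406 0.4088 0.2988] dist 0.1461 n 3 row [-0.0403 -0.0012  0.0705] fz [0.1 0.2 0.1] op 0.547 gf 0.0
rot deg(tool) [0.   0.04 0.02] n 1 row [0.0001 0.0009 0.0004]
joints [ 0.617  0.128  1.506 -0.     1.507 -0.921]
```

>>> send_rows([
  [0,0,0,0,0,-0.1407],
  [0,0,0,0,0,-0.1407],
  [0,0,0,0,0,-0.1407],
  [0,0,0,0,0,-0.1407],
  [0,0,0,0,0,-0.1407],
  [0,0,0,0,0,-0.1407],
  [0,0,0,0,-0.1429,0],
  [0,0,0,0,-0.1429,0],
  [0,0,0,0,-0.1429,0],
  [0,0,0,0,-0.1429,0],
  [0,0,0,0,-0.1429,0],
  [0,0,0,0,-0.1429,0],
  [0,0,0,0,-0.1429,0],
  [0,0,0,0,0,0],
  [0,0,0,0,0,0],
], hand=0.75)

```text
time: 24.78
position: [0.4395, 0.4076, 0.2967]
eef_rot: [-0.738, 2.265, 0.303]
force: [-0.4, 0.3, 0.3]
opening: 0.749
grip_force: 0.0
```

```bash
cat >> h.py <<'E'
def tilt(al,spin=0,p=45):
    a=np.radians(al); q=np.radians(p); h=np.array([np.cos(a),np.sin(a),0]); u=np.array([0,0,1.])
    z=np.cos(q)*h-np.sin(q)*u; y=np.array([-h[1],h[0],0]); M=np.c_[np.cross(y,z),y,z]
    return M@R.from_euler("z",spin,degrees=True).as_matrix()
def grasp(f,al,back=0,zg=.124,e=.021):
    M=tilt(al); return np.array([f[0],f[1],zg])+M[:,2]*(e-back),M
E
python3 -c "
from h import *
j()
p,M=grasp([.5135,.405],36,.09); print(p); to(p,M); p2,M=grasp([.5135,.405],36); print(p2)"
```

```text
joints [ 0.607 -0.426  2.181  0.027  0.607 -1.609]
[0.47402776 0.37632174 0.17279037]
t 24.78 pos [0.4395 0.4076 0.2967] dist 0.1323 n 4 row [ 0.0335 -0.019   0.0395] fz [-0.4  0.3  0.3] op 0.749 gf 0.0
rot deg(tool) [ 0.05 -0.3   0.06] n 1 row [ 0.0011 -0.0067  0.0014]
[0.52551329 0.41372817 0.10915076]
```

>>> send_rows([
  [0.0335,-0.019,0.0395,0,0,0],
  [0.0335,-0.019,0.0395,0,0,0],
  [0.0335,-0.019,0.0395,0,0,0],
  [0.0335,-0.019,0.0395,0,0,0],
  [0,0,0,0,0,0],
  [0,0,0,0,0,0],
  [0,0,0,0,0,0],
])

```text
time: 25.37
position: [0.4777, 0.3792, 0.1781]
eef_rot: [-0.736, 2.258, 0.306]
force: [-0.3, 0.0, 1.1]
opening: 0.744
grip_force: 0.0
```

```bash
python3 -c "
from h import *
j()
p,M=grasp([.5135,.405],36); to(p,M,5);s=shot('wrist'); save('w4.png',s[0])"; python3 kn.py
```

```text
joints [ 0.485 -0.24   2.286  0.325  0.328 -1.982]
t 25.37 pos [0.4777 0.3792 0.1781] dist 0.0907 n 5 row [ 0.0024 -0.0001  0.0301] fz [-0.3  0.   1.1] op 0.744 gf 0.0
rot deg(tool) [0.08 0.16 0.08] n 1 row [0.0018 0.0035 0.0017]
top 138 [0.6669 0.0378 0.0117 0.168 ]
top 140 [0.642  0.1587 0.0117 0.1678]
top 121 [0.5126 0.4056 0.0119 0.1677]
scene 109 [0.6685 0.0375 0.0122 0.1667]
scene 136 [0.6436 0.1583 0.012  0.1668]
scene 206 [0.5148 0.406  0.012  0.167 ]
```

View pics/w4.png

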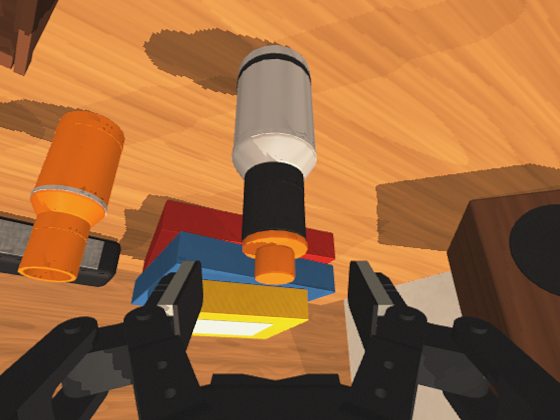

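The flask is centred between the open fingers (neck about (272,200)), but joint 5 is near its 0.2 limit. I'll fit a small kinematic model to choose headings with margin.

```bash
cat > kin.py <<'E'
import numpy as np
from scipy.optimize import least_squares
from scipy.spatial.transform import Rotation as R
J=np.array([[-1.38011,.221207,1.52763,0,1.394689,-.12608],[.182,-.026,1.884,0,1.283,.213],[.24,-.186,2.243,0,1.08,.271],[.107,.071,1.892,0,1.181,-1.432],[.106,-.043,1.765,0,1.42,-1.432],[-.062,.318,1.391,0,1.433,-1.601],[.617,.128,1.506,0,1.507,-.921],[.607,-.426,2.181,.027,.607,-1.609],[.485,-.24,2.286,.325,.328,-1.982]])
X=np.array([[.1946,-.5933,.2302],[.4773,.1678,.1831],[.3556,.1677,.0797],[.5028,.1329,.1297],[.5043,.1329,.2538],[.6674,.0374,.2408],[.4406,.4088,.2988],[.4395,.4076,.2967],[.4777,.3792,.1781]])
lo=np.array([-2.98,-.91,.09,-1.24,.2,-2.68]); hi=np.array([2.98,2.08,2.57,4.39,2.65,2.68])
E=lambda a,t: R.from_euler(a,t).as_matrix()
def fk(q,k,sg=-1):
    a1,d1,L2,L3,e,Lt,off=k
    A=E("z",q[0]); p=A@np.array([a1,off,d1]); A=A@E("y",q[1]); p=p+A@[0,0,L2]; A=A@E("y",q[2]); p=p+A@[e,0,L3]
    A=A@E("z",sg*q[3]); A=A@E("y",q[4]); A=A@E("z",q[5]*1.0); p=p+A@[0,0,Lt]
    return p,A@W
W=np.eye(3)
W=R.from_euler("z",np.pi/2).as_matrix().T@np.eye(3)
best=None
for sg in(1,-1):
    s=least_squares(lambda k:np.concatenate([fk(q,k,sg)[0]-x for q,x in zip(J,X)]),[0.05,.3,.4,.4,0,.25,.079])
    if best is None or s.cost<best[1].cost: best=(sg,s)
SG,k=best[0],best[1].x
def FK(q): return fk(q,k,SG)
# tool z-roll offset: at J[0], tool y should be (.31,-.95,0)
from functools import lru_cache
A=fk(J[0],k,SG)[1]; Rm=R.from_rotvec([-3.10036356,-.495185666,0]).as_matrix(); W=W@(A.T@Rm)
def ik(p,M,q0):
    f=lambda q:(lambda P,A:np.r_[(P-p)*10,R.from_matrix(A.T@M).as_rotvec()*2])(*FK(q))
    s=least_squares(f,np.clip(q0,lo+.01,hi-.01),bounds=(lo,hi)); return s.x,np.sqrt(2*s.cost)
if __name__=="__main__":
    print(SG,k.round(4),"rms mm",np.sqrt(best[1].cost*2/27)*1e3)
    print(FK(J[8])[1].round(3), R.from_rotvec([-.736,2.258,.306]).as_matrix().round(3))
E
python3 kin.py
cat > plan.py <<'E'
from h import *
import kin
def best(p,M,q0s):
    c=[kin.ik(p,M,np.array(q)) for q in q0s]; return min(c,key=lambda t:t[1])
if __name__=="__main__":
    Q=[[.5,-.2,2.2,-.5,.6,-1],[.5,-.2,2.2,.6,.6,-1.5],[0,0,2,-.8,.6,-1],[0,.3,1.8,-.5,.6,-1.5]]
    for nm,f,als in(("steel",[.5135,.405],(36,20,5,-10)),("red",[.6428,.1587],(15,0,-20,-30)),("blue",[.6678,.0375],(0,-15,-30,-45))):
        for a in als:
            o=[best(*grasp(f,a,b),Q) for b in(0,.09)]; print(nm,a,[(q.round(2).tolist(),round(e,4)) for q,e in o])
    rx=np.array([.9925,-.121,0]); ry=np.array([.121,.9925,0]); c0=np.array([.4905,-.2362,0])
    Q=[[-.8,-.2,2.2,.6,.7,1],[-.4,-.4,2.3,.6,.7,1],[-.6,-.3,2.3,1.2,.8,.5]]
    for hy in(-.126,-.042,.042,.126):
        for al in(-6.95,):
            M=tilt(al,180); 
            for h in(.062,.13):
                g=c0+ry*hy-.079*rx+[0,0,h]; q,e=best(g+M[:,2]*.021,M,Q); print("hollow",hy,h,q.round(2),round(e,4))
E
python3 plan.py
```

```text
1 [-4.000e-04  3.115e-01  4.112e-01  5.481e-01  5.260e-02  3.336e-01
  7.860e-02] rms mm 0.17490677558991322
[[-0.569 -0.589  0.573]
 [-0.415  0.808  0.418]
 [-0.71   0.    -0.705]] [[-0.57  -0.589  0.573]
 [-0.416  0.808  0.418]
 [-0.709  0.    -0.705]]
steel 36 [([0.49, 0.06, 2.16, 0.58, 0.2, -2.24], np.float64(0.053)), ([0.48, -0.24, 2.3, 0.33, 0.32, -1.98], np.float64(0.0))]
steel 20 [([0.65, 0.1, 2.13, -0.95, 0.26, -0.42], np.float64(0.0)), ([0.7, -0.17, 2.24, -0.67, 0.4, -0.69], np.float64(0.0))]
steel 5 [([0.76, 0.18, 2.04, -1.08, 0.52, -0.04], np.float64(0.0)), ([0.85, -0.04, 2.12, -0.93, 0.66, -0.17], np.float64(0.0))]
steel -10 [([0.83, 0.28, 1.91, -1.03, 0.77, 0.15], np.float64(0.0)), ([0.94, 0.12, 1.95, -0.93, 0.91, 0.09], np.float64(0.0))]
red 15 [([0.05, 0.08, 2.15, 0.82, 0.2, -2.53], np.float64(0.0)), ([0.02, -0.22, 2.28, 0.52, 0.35, -2.23], np.float64(0.0))]
red 0 [([0.19, 0.1, 2.12, -0.75, 0.2, -0.69], np.float64(0.0121)), ([0.22, -0.18, 2.25, -0.48, 0.34, -0.96], np.float64(0.0))]
red -20 [([0.33, 0.2, 2.01, -1.08, 0.53, -0.03], np.float64(0.0)), ([0.42, -0.01, 2.09
[... 470 characters left out ...]
.float64(0.0)), ([0.23, -0.0, 2.08, -0.93, 0.65, -0.17], np.float64(0.0))]
blue -45 [([0.22, 0.31, 1.88, -1.03, 0.77, 0.14], np.float64(0.0)), ([0.32, 0.15, 1.92, -0.93, 0.91, 0.08], np.float64(0.0))]
hollow -0.126 0.062 [-1.28  0.07  2.33  1.17  0.78 -0.49] 0.0
hollow -0.126 0.13 [-1.28 -0.11  2.32  1.02  0.87 -0.26] 0.0
hollow -0.042 0.062 [-1.17 -0.09  2.49  1.22  0.71 -0.44] 0.0
hollow -0.042 0.13 [-1.17 -0.32  2.48  1.01  0.81 -0.15] 0.0
hollow 0.042 0.062 [-0.99 -0.22  2.57  1.17  0.63 -0.24] 0.1253
hollow 0.042 0.13 [-0.98 -0.49  2.57  0.89  0.75  0.12] 0.1053
hollow 0.126 0.062 [-0.67 -0.3   2.57  0.91  0.47  0.26] 0.3329
hollow 0.126 0.13 [-0.66 -0.56  2.57  0.61  0.65  0.62] 0.2848
```

```bash
cat > scan.py <<'E'
from h import *
import kin,sys
rx=np.array([.9925,-.121,0]); ry=np.array([.121,.9925,0]); c0=np.array([.4905,-.2362,0])
E_=.021; rng=np.random.default_rng(0)
def marg(q): return np.min(np.minimum(q-kin.lo,kin.hi-q))
def sols(p,M,n=10):
    out=[]
    for _ in range(n):
        q0=[np.arctan2(p[1],p[0])+rng.normal()*.3,rng.uniform(-.6,.5),rng.uniform(1.4,2.5),rng.uniform(-1.2,3.5),rng.uniform(.3,2),rng.uniform(-2.5,2.5)]
        q,e=kin.ik(p,M,q0)
        if e<1e-3 and not any(np.abs(q-o).max()<.05 for o in out): out.append(q)
    return out
def track(q,ps,M):
    L=[q]
    for p in ps:
        q,e=kin.ik(p,M,q)
        if e>1e-3: return None
        L.append(q)
    return L
def gposes(f,al,s,p,zg):
    M=tilt(al,s,p); g=np.array([f[0],f[1],zg])+M[:,2]*E_; return M,g
def pposes(h,sgn,s,p,zg):
    M=tilt(np.degrees(np.arctan2(*(-sgn*rx)[1::-1])),s+180,90-p); g=c0+ry*h+sgn*rx*(zg-.045)+[0,0,.062]+M[:,2]*E_; return M,g
if __name__=="__main__":
    zg=.124
    G={}
    for nm,f in(("steel",[.5135,.405]),("red",[.6428,.1587]),("blue",[.6678,.0375])):
        for p in(25,35,45):
            for s in(0,180):
                az=np.degrees(np.arctan2(f[1],f[0])); b=[]
                for al in az+np.arange(-90,100,15):
                    M,g=gposes(f,al,s,p,zg)
                    for q in sols(g,M,4):
                        L=track(q,[g-M[:,2]*.09,g+[0,0,.12]],M)
                        if L: b.append((min(map(marg,L)),round(al),L[0].round(2).tolist()))
                b.sort(reverse=True)
                for x in b[:2]: print(nm,"p",p,"s",s,round(x[0],2),x[1:])
    for h in(-.126,-.042,.042,.126):
        for sgn in(-1,1):
            for p in(25,35,45):
                for s in(0,180):
                    M,g=pposes(h,sgn,s,p,zg); b=[]
                    for q in sols(g,M,8):
                        L=track(q,[g+[0,0,.08]],M)
                        if L: b.append((min(map(marg,L)),L[0].round(2).tolist()))
                    b.sort(reverse=True)
                    for x in b[:1]: print("hollow",h,"neck",sgn,"p",p,"s",s,round(x[0],2),x[1])
E
time python3 scan.py
```

```text
steel p 25 s 0 0.19 (-52, [0.97, 0.77, 1.4, -1.05, 1.55, 0.66])
steel p 25 s 0 0.16 (128, [0.15, 0.77, 1.4, 0.92, 1.71, 2.38])
steel p 25 s 180 0.96 (113, [0.1, 0.64, 1.61, 1.05, 1.51, -0.73])
steel p 25 s 180 0.82 (128, [0.15, 0.77, 1.4, 0.92, 1.71, -0.76])
steel p 35 s 0 0.32 (-52, [0.93, 0.68, 1.44, -0.92, 1.45, 0.59])
steel p 35 s 0 0.19 (-37, [0.94, 0.55, 1.63, -1.05, 1.24, 0.53])
steel p 35 s 180 0.94 (113, [0.15, 0.55, 1.63, 0.93, 1.41, -0.64])
steel p 35 s 180 0.92 (128, [0.18, 0.68, 1.44, 0.81, 1.6, -0.71])
steel p 45 s 0 0.46 (-52, [0.88, 0.59, 1.48, -0.78, 1.36, 0.5])
steel p 45 s 0 0.36 (-37, [0.89, 0.48, 1.64, -0.88, 1.16, 0.38])
steel p 45 s 180 1.01 (128, [0.23, 0.59, 1.48, 0.7, 1.5, -0.65])
steel p 45 s 180 0.93 (113, [0.2, 0.48, 1.64, 0.8, 1.32, -0.53])
red p 25 s 0 0.19 (-76, [0.54, 0.78, 1.38, -1.05, 1.56, 0.65])
red p 25 s 0 0.15 (104, [-0.27, 0.78, 1.38, 0.92, 1.71, 2.39])
red p 25 s 180 0.98 (89, [-0.31, 0.65, 1.59, 1.05, 1.51, -0.72])
red p 25 s 180 0.82 (104, [-0.27, 0.78, 1.38, 0.92, 1.71, -0.75])
red p 35 s 0 0.32 (-76, [0.5, 0.69, 1.42, -0.92, 1.46, 0.58])

[... 3160 characters left out ...]
 0.042 neck 1 p 45 s 180 0.62 [-0.38, 0.97, 1.0, -0.19, 1.93, 1.32]
hollow 0.126 neck -1 p 25 s 0 0.09 [-0.54, -0.29, 2.48, 0.32, 0.57, 0.92]
hollow 0.126 neck -1 p 25 s 180 0.09 [-0.54, -0.29, 2.48, 0.32, 0.57, -2.23]
hollow 0.126 neck 1 p 25 s 0 0.94 [-0.3, 0.67, 1.36, -0.07, 1.55, -1.73]
hollow 0.126 neck 1 p 25 s 180 0.99 [-0.3, 0.67, 1.36, -0.07, 1.55, 1.41]
hollow 0.126 neck 1 p 35 s 0 0.8 [-0.29, 0.81, 1.2, -0.1, 1.74, -1.72]
hollow 0.126 neck 1 p 35 s 180 0.8 [-0.29, 0.81, 1.2, -0.1, 1.74, 1.42]
hollow 0.126 neck 1 p 45 s 0 0.62 [-0.28, 0.95, 1.04, -0.12, 1.93, -1.72]
hollow 0.126 neck 1 p 45 s 180 0.62 [-0.28, 0.95, 1.04, -0.12, 1.93, 1.42]
real	0m50.689s
user	0m51.160s
sys	0m0.096s
```

```bash
cat > mv.py <<'E'
from h import *
import kin, scan
LIM=np.array([2.57,2.57,3.01,3.14,3.14,3.14])*.7/12
def sim(q,p0,M0,p1,M1,n,f=None):
    """rows: straight line + slerp; returns q,rows,min margin,max step frac, min flask-axis elevation(deg)"""
    w=R.from_matrix(M0.T@M1).as_rotvec(); mg=9; ms=0; el=90
    for i in range(1,n+1):
        M=M0@R.from_rotvec(w*i/n).as_matrix(); p=p0+(p1-p0)*i/n
        q2,e=kin.ik(p,M,q)
        if e>2e-3: print("  UNREACH at",i,n,round(e,3))
        mg=min(mg,scan.marg(q2)); ms=max(ms,(np.abs(q2-q)/LIM).max()); q=q2
        if f is not None: el=min(el,np.degrees(np.arcsin(np.clip((M@f)[2],-1,1))))
    return q,mg,ms,el
def rep(tag,q,p0,M0,p1,M1,f=None,n=None):
    w=np.degrees(R.from_matrix(M0.T@M1).as_rotvec()); a=np.linalg.norm(w); L=np.linalg.norm(p1-p0)
    n=n or int(max(np.ceil(a/6.8),np.ceil(L/.036),1)); q,mg,ms,el=sim(q,p0,M0,p1,M1,n,f)
    print(tag,"n",n,"shift",np.round(M0.T@(p1-p0)/.6/n,4).tolist(),"turn",np.round(w/45/n,4).tolist(),"| marg",round(mg,2),"step",round(ms,2),"elev",round(el,1),"end",np.round(p1,3)); return q
E
cat > a.py <<'E'
from mv import *
s,p0,M0=st(); q=np.array(s["joint_pos"]); P0=p0
f=[.6678,.0375]
for al in(78,65):
    q=np.array(s["joint_pos"]); p0=P0
    M,g=scan.gposes(f,al,180,35,.124); pre=g-M[:,2]*.1
    a=p0+[-.03,-.03,.14]; q=rep("up",q,p0,M0,a,M0); b=np.array([.5,.05,.32]); q=rep("mid",q,a,M0,b,M0); q=rep("rot",q,b,M0,b,M); 
    q=rep("pre",q,b,M,pre,M); q=rep("go",q,pre,M,g,M); print(q.round(2)); ax=M.T@[0,0,1]
    up=g+[0,0,.14]; q=rep("lift",q,g,M,up,M,ax)
    Mp,h=scan.pposes(-.126,1,180,35,.124); ab=h+[0,0,.1]
    q1=rep("rot2",q,up,M,up,Mp,ax); q1=rep("over",q1,up,Mp,ab,Mp,ax); q1=rep("down",q1,ab,Mp,h,Mp,ax); print(q1.round(2))
E
python3 a.py
```

```text
up n 5 shift [-0.0233, -0.0022, -0.0428] turn [0.0, 0.0, 0.0] | marg 0.2 step 0.51 elev 90 end [0.447 0.349 0.319]
  UNREACH at 7 9 0.052
  UNREACH at 8 9 0.153
  UNREACH at 9 9 0.252
mid n 9 shift [0.0173, -0.0506, -0.0178] turn [0.0, 0.0, 0.0] | marg 0.0 step 0.8 elev 90 end [0.5  0.05 0.32]
  UNREACH at 1 23 0.101
rot n 23 shift [0.0, 0.0, 0.0] turn [-0.0121, 0.0418, 0.1419] | marg 0.0 step 0.71 elev 90 end [0.5  0.05 0.32]
pre n 7 shift [-0.0351, 0.0397, 0.0124] turn [0.0, 0.0, 0.0] | marg 0.69 step 0.56 elev 90 end [ 0.654 -0.026  0.169]
go n 3 shift [0.0, -0.0, 0.0556] turn [0.0, 0.0, 0.0] | marg 0.97 step 0.27 elev 90 end [0.671 0.054 0.112]
[-0.45  0.58  1.6   0.94  1.41 -0.63]
lift n 4 shift [0.0478, 0.0, -0.0335] turn [0.0, 0.0, 0.0] | marg 0.98 step 0.35 elev 90.0 end [0.671 0.054 0.252]
rot2 n 18 shift [0.0, 0.0, 0.0] turn [-0.0199, -0.0884, 0.1127] | marg 0.47 step 0.75 elev -0.0 end [0.671 0.054 0.252]
over n 13 shift [-0.0003, 0.0559, 0.0169] turn [0.0, 0.0, 0.0] | marg 0.51 step 0.36 elev -0.0 end [ 0.542 -0.369  0.145]
down n 3 shift [0.0319, 0.0, 0.0455] turn [0.0, 
[... 607 characters left out ...]
4 step 0.57 elev 90 end [ 0.64  -0.021  0.169]
go n 3 shift [0.0, 0.0, 0.0556] turn [0.0, 0.0, 0.0] | marg 0.8 step 0.31 elev 90 end [0.675 0.053 0.112]
[-0.47  0.47  1.76  1.05  1.24 -0.57]
lift n 4 shift [0.0478, 0.0, -0.0335] turn [0.0, 0.0, 0.0] | marg 0.81 step 0.39 elev 90.0 end [0.675 0.053 0.252]
rot2 n 17 shift [0.0, 0.0, 0.0] turn [-0.0179, -0.1005, 0.1016] | marg 0.47 step 0.82 elev -0.0 end [0.675 0.053 0.252]
over n 13 shift [-0.0007, 0.0558, 0.0172] turn [0.0, 0.0, 0.0] | marg 0.5 step 0.38 elev -0.0 end [ 0.542 -0.369  0.145]
down n 3 shift [0.0319, 0.0, 0.0455] turn [0.0, 0.0, 0.0] | marg 0.8 step 0.25 elev -0.0 end [ 0.542 -0.369  0.045]
[-0.59  0.93  0.99 -0.27  1.77  1.13]
```

```bash
cat > b.py <<'E'
from mv import *
s,p0,M0=st(); q=np.array(s["joint_pos"]); P0=p0
f=[.6678,.0375]
M,g=scan.gposes(f,78,180,35,.124); pre=g-M[:,2]*.1
a=p0+[0,-.05,.15]; q=rep("up",q,p0,M0,a,M0); q=rep("rot",q,a,M0,a,M)
b=pre+[0,0,.12]; q=rep("over",q,a,M,b,M);q=rep("pre",q,b,M,pre,M)
E
python3 b.py
```

```text
up n 5 shift [-0.0286, -0.0135, -0.0422] turn [0.0, 0.0, 0.0] | marg 0.21 step 0.49 elev 90 end [0.477 0.329 0.329]
rot n 23 shift [0.0, 0.0, 0.0] turn [-0.0121, 0.0418, 0.1419] | marg 0.4 step 0.61 elev 90 end [0.477 0.329 0.329]
over n 12 shift [-0.0292, 0.0344, -0.0322] turn [0.0, 0.0, 0.0] | marg 0.52 step 0.45 elev 90 end [ 0.654 -0.026  0.289]
pre n 4 shift [-0.041, -0.0, 0.0287] turn [0.0, 0.0, 0.0] | marg 1.0 step 0.26 elev 90 end [ 0.654 -0.026  0.169]
```

>>> send_rows([
  [-0.0286,-0.0135,-0.0422,0,0,0],
  [-0.0286,-0.0135,-0.0422,0,0,0],
  [-0.0286,-0.0135,-0.0422,0,0,0],
  [-0.0286,-0.0135,-0.0422,0,0,0],
  [-0.0286,-0.0135,-0.0422,0,0,0],
  [0,0,0,0,0,0],
])

```text
time: 26.02
position: [0.4787, 0.3286, 0.3376]
eef_rot: [-0.733, 2.244, 0.305]
force: [1.1, -0.3, 1.5]
opening: 0.753
grip_force: 0.0
```

>>> send_rows([
  [0,0,0,-0.0121,0.0418,0.1419],
  [0,0,0,-0.0121,0.0418,0.1419],
  [0,0,0,-0.0121,0.0418,0.1419],
  [0,0,0,-0.0121,0.0418,0.1419],
  [0,0,0,-0.0121,0.0418,0.1419],
  [0,0,0,-0.0121,0.0418,0.1419],
  [0,0,0,-0.0121,0.0418,0.1419],
  [0,0,0,-0.0121,0.0418,0.1419],
  [0,0,0,-0.0121,0.0418,0.1419],
  [0,0,0,-0.0121,0.0418,0.1419],
  [0,0,0,-0.0121,0.0418,0.1419],
  [0,0,0,-0.0121,0.0418,0.1419],
  [0,0,0,-0.0121,0.0418,0.1419],
  [0,0,0,-0.0121,0.0418,0.1419],
  [0,0,0,-0.0121,0.0418,0.1419],
  [0,0,0,-0.0121,0.0418,0.1419],
  [0,0,0,-0.0121,0.0418,0.1419],
  [0,0,0,-0.0121,0.0418,0.1419],
  [0,0,0,-0.0121,0.0418,0.1419],
  [0,0,0,-0.0121,0.0418,0.1419],
])

```text
time: 27.68
position: [0.4761, 0.3285, 0.3268]
eef_rot: [-1.673, -1.896, -0.997]
force: [0.7, -0.2, 0.6]
opening: 0.748
grip_force: 0.0
```

>>> send_rows([
  [0,0,0,-0.0121,0.0418,0.1419],
  [0,0,0,-0.0121,0.0418,0.1419],
  [0,0,0,-0.0121,0.0418,0.1419],
  [-0.0292,0.0344,-0.0322,0,0,0],
  [-0.0292,0.0344,-0.0322,0,0,0],
  [-0.0292,0.0344,-0.0322,0,0,0],
  [-0.0292,0.0344,-0.0322,0,0,0],
  [-0.0292,0.0344,-0.0322,0,0,0],
  [-0.0292,0.0344,-0.0322,0,0,0],
  [-0.0292,0.0344,-0.0322,0,0,0],
  [-0.0292,0.0344,-0.0322,0,0,0],
  [-0.0292,0.0344,-0.0322,0,0,0],
  [-0.0292,0.0344,-0.0322,0,0,0],
  [-0.0292,0.0344,-0.0322,0,0,0],
  [-0.0292,0.0344,-0.0322,0,0,0],
  [0,0,0,0,0,0],
  [0,0,0,0,0,0],
])

```text
time: 29.1
position: [0.6537, -0.0287, 0.2857]
eef_rot: [-1.844, -1.486, -0.951]
force: [-0.8, 0.8, -0.0]
opening: 0.751
grip_force: 0.0
```

```bash
cat > c.py <<'E'
from mv import *
import sys
f=[float(sys.argv[1]),float(sys.argv[2])]; al=float(sys.argv[3])
s,p0,M0=st(); q=np.array(s["joint_pos"]); print(s["time"],p0.round(4),q.round(2))
M,g=scan.gposes(f,al,180,35,.124); pre=g-M[:,2]*.1
if len(sys.argv)<5: q=rep("pre",q,p0,M0,pre,M); q=rep("go",q,pre,M,g,M,n=4)
else: q=rep("go",q,p0,M0,g,M,n=4)
E
python3 kn.py; python3 c.py .6678 .0375 78
```

```text
top 139 [0.6671 0.0377 0.0118 0.1674]
top 139 [0.6419 0.159  0.012  0.1677]
top 119 [0.5126 0.4059 0.012  0.1676]
scene 112 [0.6697 0.0375 0.0128 0.1669]
scene 135 [0.6435 0.1585 0.0128 0.1668]
scene 207 [0.5146 0.4053 0.0125 0.167 ]
29.2 [ 0.6529 -0.0266  0.2864] [-0.58  0.38  1.49  0.87  1.68 -0.46]
pre n 4 shift [-0.0396, 0.0007, 0.0285] turn [-0.0005, 0.0011, -0.0009] | marg 1.0 step 0.26 elev 90 end [ 0.654 -0.026  0.169]
go n 4 shift [0.0, -0.0, 0.0417] turn [0.0, 0.0, 0.0] | marg 0.97 step 0.2 elev 90 end [0.671 0.054 0.112]
```

>>> send_rows([
  [-0.0396,0.0007,0.0285,0,0,0],
  [-0.0396,0.0007,0.0285,0,0,0],
  [-0.0396,0.0007,0.0285,0,0,0],
  [-0.0396,0.0007,0.0285,0,0,0],
  [0,0,0,0,0,0],
  [0,0,0,0,0,0],
])

```text
time: 29.7
position: [0.6533, -0.0244, 0.1684]
eef_rot: [-1.839, -1.485, -0.949]
force: [-1.2, 0.4, 0.5]
opening: 0.748
grip_force: 0.0
```

```bash
python3 c.py .6678 .0375 78 1; python3 -c "
from h import *
s=shot('wrist'); save('w5.png',s[0])"
```

```text
29.7 [ 0.6533 -0.0244  0.1684] [-0.57  0.52  1.55  0.87  1.56 -0.6 ]
go n 4 shift [0.0001, 0.0007, 0.0411] turn [-0.0014, 0.0004, -0.0017] | marg 0.97 step 0.2 elev 90 end [0.671 0.054 0.112]
```

View pics/w5.png

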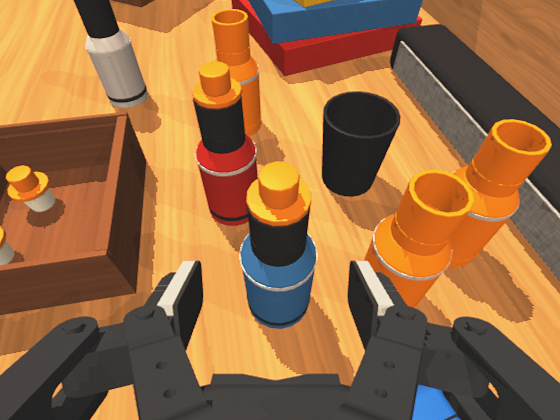

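The blue flask, with its stopper home, is centred between the fingers at (278,245), and the orange decoy is clear to the right. Now I advance and grip.

>>> send_rows([
  [0,0.0007,0.05,0,0,0],
  [0,0.0007,0.05,0,0,0],
  [0,0.0007,0.035,0,0,0],
  [0,0.0007,0.02,0,0,0],
  [0,0,0.0094,0,0,0],
  [0,0,0,0,0,0],
  [0,0,0,0,0,0],
])

```text
time: 30.33
position: [0.6735, 0.0516, 0.1135]
eef_rot: [-1.842, -1.489, -0.954]
force: [-0.7, -0.8, -0.8]
opening: 0.748
grip_force: 0.0
```

>>> send_rows([
  [0,0,0,0,0,0],
  [0,0,0,0,0,0],
  [0,0,0,0,0,0],
  [0,0,0,0,0,0],
  [0,0,0,0,0,0],
  [0,0,0,0,0,0],
], hand=0, squeeze=70)

```text
time: 30.83
position: [0.6731, 0.0514, 0.1131]
eef_rot: [-1.842, -1.487, -0.954]
force: [-2.6, -1.0, 7.0]
opening: 0.448
grip_force: 69.6
```

```bash
cat > lay.py <<'E'
from mv import *
import sys
# after gripping: plan from measured pose; flask assumed upright at f
f=[float(sys.argv[1]),float(sys.argv[2]),0]; hol=float(sys.argv[3]); 
s,p,M=st(); q=np.array(s["joint_pos"]); print(s["time"],p.round(4),s["force"].round(1),s["opening"],s["grip_force"],q.round(2))
ax=M.T@[0,0,1]; org=M.T@(np.array(f)-p); print("axis tool",ax.round(3),"axis pt at tool z=-.02..:",(org+.124*ax).round(4))
Mp,_=scan.pposes(hol,1,180,35,.124)
# exact: want Mp' with Mp'@ax = rx, small fix of Mp
v=Mp@ax; c=np.cross(v,scan.rx); Mp=R.from_rotvec(c/ (np.linalg.norm(c)+1e-12)*np.arcsin(min(1,np.linalg.norm(c)))).as_matrix()@Mp
fo=scan.c0+scan.ry*hol-scan.rx*.045+[0,0,.062]; h=fo-Mp@org; ab=h+[0,0,.1]
print("place tcp",h.round(4)); np.save("place.npy",np.r_[h,Mp.ravel()]); np.save("rel.npy",np.r_[org,ax])
up=p+[0,0,.16]; q=rep("lift",q,p,M,up,M,ax); q=rep("rot",q,up,M,up,Mp,ax); q=rep("over",q,up,Mp,ab,Mp,ax); q=rep("down",q,ab,Mp,h,Mp,ax)
E
python3 lay.py .6678 .0375 -.126
```

```text
30.8333 [0.6731 0.0514 0.1131] [-2.6 -1.   7. ] 0.4476781697806081 69.62319776415825 [-0.46  0.58  1.59  0.93  1.41 -0.62]
axis tool [ 0.818 -0.003 -0.575] axis pt at tool z=-.02..: [ 0.0004 -0.0023 -0.0183]
place tcp [ 0.5426 -0.3718  0.0473]
lift n 5 shift [0.0436, -0.0001, -0.0307] turn [0.0, 0.0, 0.0] | marg 0.98 step 0.32 elev 90 end [0.673 0.051 0.273]
rot n 18 shift [0.0, 0.0, 0.0] turn [-0.0198, -0.0882, 0.1128] | marg 0.43 step 0.73 elev 0.0 end [0.673 0.051 0.273]
over n 13 shift [0.0012, 0.0559, 0.0189] turn [0.0, 0.0, 0.0] | marg 0.47 step 0.39 elev 0.0 end [ 0.543 -0.372  0.147]
down n 3 shift [0.032, -0.0, 0.0454] turn [0.0, 0.0, 0.0] | marg 0.79 step 0.25 elev 0.0 end [ 0.543 -0.372  0.047]
```

>>> send_rows([
  [0.02,0,-0.014,0,0,0],
  [0.0436,-0.0001,-0.0307,0,0,0],
  [0.0436,-0.0001,-0.0307,0,0,0],
  [0.0436,-0.0001,-0.0307,0,0,0],
  [0.0436,-0.0001,-0.0307,0,0,0],
  [0.0236,-0.0001,-0.0167,0,0,0],
  [0,0,0,0,0,0],
])

```text
time: 31.42
position: [0.6748, 0.0513, 0.2773]
eef_rot: [-1.843, -1.494, -0.959]
force: [-0.4, -0.2, -2.1]
opening: 0.446
grip_force: 70.8
```

>>> send_rows([
  [0,0,0,-0.0198,-0.0882,0.1128],
  [0,0,0,-0.0198,-0.0882,0.1128],
  [0,0,0,-0.0198,-0.0882,0.1128],
  [0,0,0,-0.0198,-0.0882,0.1128],
  [0,0,0,-0.0198,-0.0882,0.1128],
  [0,0,0,-0.0198,-0.0882,0.1128],
  [0,0,0,-0.0198,-0.0882,0.1128],
  [0,0,0,-0.0198,-0.0882,0.1128],
  [0,0,0,-0.0198,-0.0882,0.1128],
  [0,0,0,-0.0198,-0.0882,0.1128],
  [0,0,0,-0.0198,-0.0882,0.1128],
  [0,0,0,-0.0198,-0.0882,0.1128],
  [0,0,0,-0.0198,-0.0882,0.1128],
  [0,0,0,-0.0198,-0.0882,0.1128],
  [0,0,0,-0.0198,-0.0882,0.1128],
  [0,0,0,-0.0198,-0.0882,0.1128],
  [0,0,0,-0.0198,-0.0882,0.1128],
  [0,0,0,-0.0198,-0.0882,0.1128],
  [0,0,0,0,0,0],
  [0,0,0,0,0,0],
])

```text
time: 33.08
position: [0.6727, 0.0523, 0.266]
eef_rot: [-2.951, 0.179, 0.945]
force: [1.1, 0.1, -2.7]
opening: 0.446
grip_force: 71.1
```

```bash
cat > fin.py <<'E'
from mv import *
import sys
hz=float(sys.argv[1])
v=np.load("place.npy"); h,Mp=v[:3],v[3:].reshape(3,3); s,p,M=st(); q=np.array(s["joint_pos"])
print(s["time"],p.round(4),s["force"].round(1),round(s["opening"],3),s["grip_force"],q.round(2)); t=h+[0,0,hz]; q=rep("to",q,p,M,t,Mp,n=int(sys.argv[2]) if len(sys.argv)>2 else None)
if hz>.05: q=rep("down",q,t,Mp,h,Mp)
E
python3 fin.py .1;python3 -c "
from h import *
s=shot('wrist'); save('w6.png',s[0]); im,d,c=shot('scene'); P=cloud(d,c); hsv=cv2.cvtColor(im,cv2.COLOR_RGB2HSV)
m=(hsv[...,0]>100)&(hsv[...,0]<125)&(hsv[...,1]>120)&(P[...,2]>.18); q=P[m]; print(len(q),np.percentile(q,[2,50,98],axis=0).round(3).tolist())
"
```

```text
33.0833 [0.6727 0.0523 0.266 ] [ 1.1  0.1 -2.7] 0.446 71.06055870652199 [-0.06  0.87  0.68  0.05  2.21  1.65]
to n 13 shift [0.0007, 0.056, 0.0181] turn [0.0, 0.0007, 0.0003] | marg 0.47 step 0.38 elev 90 end [ 0.543 -0.372  0.147]
down n 3 shift [0.032, -0.0, 0.0454] turn [0.0, 0.0, 0.0] | marg 0.79 step 0.25 elev 90 end [ 0.543 -0.372  0.047]
1061 [[0.571, 0.058, 0.273], [0.616, 0.083, 0.298], [0.66, 0.095, 0.312]]
```

View pics/w6.png

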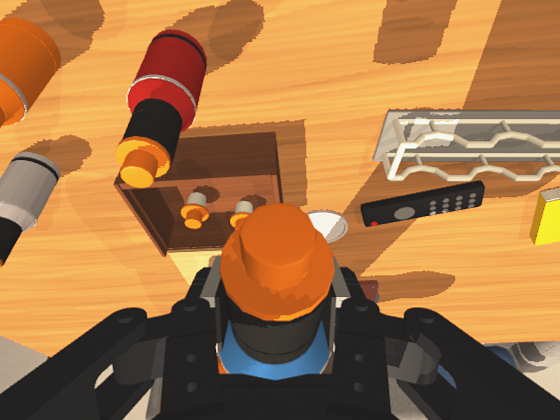

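The blue flask is held level with its stopper in (collar at (278,280)). I refine the rack's pose from both views before placing.

>>> send_rows([
  [0.0007,0.056,0.0181,0,0,0],
  [0.0007,0.056,0.0181,0,0,0],
  [0.0007,0.056,0.0181,0,0,0],
  [0.0007,0.056,0.0181,0,0,0],
  [0.0007,0.056,0.0181,0,0,0],
  [0,0,0,0,0,0],
])

```text
time: 33.68
position: [0.6204, -0.1178, 0.2265]
eef_rot: [-2.954, 0.192, 0.934]
force: [-0.9, 0.1, -2.7]
opening: 0.448
grip_force: 71.3
```

```bash
cat > rk.py <<'E'
from h import *
import scan
for n in("top","scene"):
    im,d,c=shot(n); P=cloud(d,c); D=P-scan.c0; X=D@scan.rx; Y=D@scan.ry; z=P[...,2]
    m=(abs(X)<.05)&(abs(Y)<.2)&(z>.03)&(z<.058)
    b=cv2.minAreaRect(P[m][:,:2].astype(np.float32)); print(n,m.sum(),np.round(b[0],4),np.round(b[1],4),round(b[2],2))
    for sg in(-1,1):
        k=m&(abs(X-sg*.027)<.012); y=Y[k];zz=z[k]
        A=np.polyfit(y,X[k],1); prof=[(round(float(t),3),round(float(np.median(zz[abs(y-t)<.006])),3)) for t in np.arange(-.168,.17,.012) if (abs(y-t)<.006).sum()>3]
        # phase fit: z=a+b*cos(2pi(y-y0)/.084) (crests at 0)
        w=2*np.pi/.084; G=np.c_[np.ones(len(y)),np.cos(w*y),np.sin(w*y)]; co=np.linalg.lstsq(G,zz,rcond=None)[0]
        print(" wire",sg,"X at0",round(A[1],4),"slope deg",round(np.degrees(A[0]),2),"crest shift mm",round(np.arctan2(co[2],co[1])/w*1e3,1),"amp",np.hypot(*co[1:]).round(4)); 
        if n=="top": print(prof)
E
python3 rk.py
```

```text
top 179 [ 0.51  -0.078] [0.0258 0.0621] 83.3
 wire -1 X at0 -0.0545 slope deg 10.17 crest shift mm -7.2 amp 0.0192
[(0.156, 0.049), (0.168, 0.049)]
 wire 1 X at0 0.0545 slope deg -10.38 crest shift mm -6.7 amp 0.0174
[(0.144, 0.043), (0.156, 0.049), (0.168, 0.05)]
scene 547 [ 0.4915 -0.235 ] [0.344  0.0631] 83.16
 wire -1 X at0 -0.0248 slope deg 0.05 crest shift mm 2.4 amp 0.0074
 wire 1 X at0 0.0283 slope deg -0.1 crest shift mm 1.6 amp 0.0072
```

```bash
python3 fin.py .1
```

```text
33.7833 [ 0.6222 -0.1127  0.228 ] [-0.1 -0.  -2.2] 0.447 71.29132635891438 [-0.26  0.75  0.93 -0.09  2.07  1.42]
to n 8 shift [0.0017, 0.0556, 0.0193] turn [-0.0003, -0.0003, -0.0003] | marg 0.61 step 0.28 elev 90 end [ 0.543 -0.372  0.147]
down n 3 shift [0.032, -0.0, 0.0454] turn [0.0, 0.0, 0.0] | marg 0.79 step 0.25 elev 90 end [ 0.543 -0.372  0.047]
```

>>> send_rows([
  [0.0017,0.0556,0.0193,0,0,0],
  [0.0017,0.0556,0.0193,0,0,0],
  [0.0017,0.0556,0.0193,0,0,0],
  [0.0017,0.0556,0.0193,0,0,0],
  [0.0017,0.0556,0.0193,0,0,0],
  [0.0017,0.0556,0.0193,0,0,0],
  [0.0017,0.0556,0.0193,0,0,0],
  [0.0017,0.0556,0.0193,0,0,0],
  [0,0,0,0,0,0],
  [0,0,0,0,0,0],
  [0,0,0,0,0,0],
])

```text
time: 34.7
position: [0.5444, -0.3691, 0.1472]
eef_rot: [-2.955, 0.182, 0.933]
force: [1.1, 0.0, -2.1]
opening: 0.444
grip_force: 71.5
```

```bash
python3 fin.py .02; python3 -c "
from h import *
import scan
im,d,c=shot('top'); P=cloud(d,c); hsv=cv2.cvtColor(im,cv2.COLOR_RGB2HSV)
m=(hsv[...,0]>95)&(hsv[...,0]<125)&(hsv[...,1]>120)&(P[...,2]>.09)&(P[...,1]<-.2)&(P[...,1]>-.5)&(P[...,0]<.65); q=P[m]
X=(q-scan.c0)@scan.rx;Y=(q-scan.c0)@scan.ry; print(len(q),np.percentile(X,[1,99]).round(4),np.percentile(Y,[1,50,99]).round(4),'z ridge',[(round(t,3),round(np.percentile(q[abs(X-t)<.006,2],97),4)) for t in np.arange(-.04,.05,.02) if (abs(X-t)<.006).sum()>5])"
```

```text
34.7 [ 0.5444 -0.3691  0.1472] [ 1.1  0.  -2.1] 0.444 71.53030302375555 [-0.59  0.83  0.95 -0.27  1.91  1.09]
to n 3 shift [0.0248, 0.0016, 0.0368] turn [0.0001, -0.0005, 0.0003] | marg 0.78 step 0.19 elev 90 end [ 0.543 -0.372  0.067]
1 [0.1116 0.1116] [-0.0994 -0.0994 -0.0994] z ridge []
```

```bash
python3 -c "
from h import *
a=shot('top')[0][200:380,330:560]; b=shot('scene')[0][90:270,150:380]; save('c7.png',cv2.resize(np.hstack([a,b]),None,fx=1.7,fy=1.7))"
```

```text
(no output)
```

View pics/c7.png

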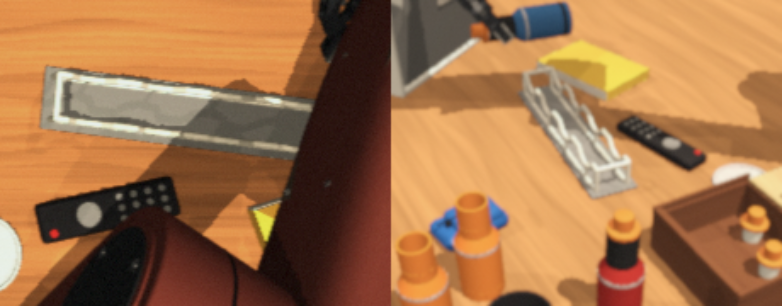

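The arm hides the top view. In scene (right half) the blue flask hangs level at about (545,20) above the far hollow. I check its levelness numerically.

```bash
cat > lev.py <<'E'
from h import *
import scan,sys
col=sys.argv[1]; zmin=float(sys.argv[2]); hol=float(sys.argv[3])
for n in("scene","top"):
    im,d,c=shot(n); P=cloud(d,c); hsv=cv2.cvtColor(im,cv2.COLOR_RGB2HSV); h,s,v=[hsv[...,i] for i in range(3)]
    X=(P-scan.c0)@scan.rx; Y=(P-scan.c0)@scan.ry; z=P[...,2]
    m={"blue":(h>95)&(h<125)&(s>90),"red":((h<6)|(h>172))&(s>120),"steel":(s<70)&(v>60)}[col]
    m&=(z>zmin)&(abs(X)<.09)&(abs(Y-hol)<.05)
    if m.sum()<60: print(n,"few",m.sum()); continue
    # fit cylinder axis with r=.029 to body points
    from scipy.optimize import least_squares
    q=np.c_[X[m],Y[m],z[m]]; q=q[(q[:,0]<np.percentile(q[:,0],85))&(q[:,0]>np.percentile(q[:,0],4))]
    f=lambda k:np.hypot(q[:,1]-k[0]-k[1]*q[:,0],q[:,2]-k[2]-k[3]*q[:,0])-.029
    k=least_squares(f,[hol,0,zmin+.03,0],loss="soft_l1",f_scale=.002).x
    print(n,m.sum(),"X range",np.percentile(X[m],[1,99]).round(4),"axis Y",k[0].round(4),"z",k[2].round(4),"yaw,tilt deg",np.degrees(k[[1,3]]).round(1))
E
python3 lev.py blue .1 -.126
```

```text
scene 463 X range [-0.0344  0.0574] axis Y -0.1232 z 0.1614 yaw,tilt deg [-0.7 -0.2]
top few 0
```

>>> send_rows([
  [0.0248,0.001,0.0368,0,0,0],
  [0.0248,0.001,0.0368,0,0,0],
  [0.0248,0.001,0.0368,0,0,0],
  [0.008,0,0.011,0,0,0],
  [0.006,0,0.008,0,0,0],
  [0.004,0,0.006,0,0,0],
  [0.002,0,0.003,0,0,0],
  [0,0,0,0,0,0],
  [0,0,0,0,0,0],
])

```text
time: 35.7
position: [0.5422, -0.3718, 0.0473]
eef_rot: [-2.955, 0.184, 0.936]
force: [-1.9, 1.2, 1.3]
opening: 0.445
grip_force: 71.6
```

```bash
python3 fin.py 0 1; python3 lev.py blue .045 -.126
```

```text
35.7 [ 0.5422 -0.3718  0.0473] [-1.9  1.2  1.3] 0.445 71.6172368824482 [-0.59  0.94  0.98 -0.27  1.78  1.13]
to n 1 shift [0.0006, -0.0002, -0.0003] turn [0.0009, 0.0006, -0.0011] | marg 0.87 step 0.01 elev 90 end [ 0.543 -0.372  0.047]
scene 410 X range [-0.037   0.0548] axis Y -0.1263 z 0.0623 yaw,tilt deg [-0.5 -1.5]
top few 0
```

>>> send_rows([
  [0,0,0,0,0,0],
  [0,0,0,0,0,0],
  [0,0,0,0,0,0],
  [0,0,0,0,0,0],
  [0,0,0,0,0,0],
], hand=0.65)

```text
time: 36.22
position: [0.5417, -0.3716, 0.0452]
eef_rot: [-2.954, 0.184, 0.937]
force: [0.3, 0.5, -0.1]
opening: 0.648
grip_force: 0.0
```

>>> send_rows([
  [0,0,-0.015,0,0,0],
  [0,0,-0.03,0,0,0],
  [0,0,-0.05,0,0,0],
  [0,0,-0.06,0,0,0],
  [0,0,-0.06,0,0,0],
  [0,0,-0.06,0,0,0],
  [0,0,-0.06,0,0,0],
  [0,0,0,0,0,0],
  [0,0,0,0,0,0],
])

```text
time: 36.97
position: [0.6528, -0.3865, 0.2007]
eef_rot: [-2.958, 0.183, 0.933]
force: [-0.3, -1.5, -0.0]
opening: 0.649
grip_force: 0.0
```

```bash
cat > nxt.py <<'E'
from mv import *
import sys
f=[float(sys.argv[1]),float(sys.argv[2])]; al=float(sys.argv[3])
s,p,M0=st(); q=np.array(s["joint_pos"]); print(s["time"],p.round(4),q.round(2))
M,g=scan.gposes(f,al,180,35,.124); pre=g-M[:,2]*.1; b=pre+[0,0,.1]
a=np.r_[p[:2]+[0,.1],.33]; q=rep("up",q,p,M0,a,M0); q=rep("rot",q,a,M0,a,M); q=rep("over",q,a,M,b,M); q=rep("pre",q,b,M,pre,M)
E
python3 kn.py; python3 lev.py blue .045 -.126; python3 nxt.py .6428 .1587 89; python3 nxt.py .6428 .1587 75
```

```text
top 137 [0.6419 0.1592 0.012  0.1677]
top 127 [0.5125 0.406  0.0117 0.1679]
scene 139 [0.6434 0.1596 0.0132 0.1667]
scene 200 [0.5148 0.4045 0.0132 0.1671]
scene 410 X range [-0.037   0.0547] axis Y -0.1268 z 0.0625 yaw,tilt deg [-1.1 -0.1]
top few 0
37.1667 [ 0.65   -0.3859  0.1985] [-0.54  1.2   0.26 -0.3   2.24  1.04]
up n 5 shift [-0.0287, -0.0331, -0.0333] turn [0.0, 0.0, 0.0] | marg 0.21 step 0.34 elev 90 end [ 0.65  -0.286  0.33 ]
rot n 19 shift [0.0, 0.0, 0.0] turn [0.0207, 0.0779, -0.1203] | marg 0.34 step 0.54 elev 90 end [ 0.65  -0.286  0.33 ]
over n 11 shift [0.0255, -0.0023, 0.0524] turn [0.0, 0.0, 0.0] | marg 0.53 step 0.65 elev 90 end [0.642 0.094 0.269]
pre n 3 shift [-0.0455, -0.0, 0.0319] turn [0.0, 0.0, 0.0] | marg 1.01 step 0.29 elev 90 end [0.642 0.094 0.169]
37.1667 [ 0.65   -0.3859  0.1985] [-0.54  1.2   0.26 -0.3   2.24  1.04]
up n 5 shift [-0.0287, -0.0331, -0.0333] turn [0.0, 0.0, 0.0] | marg 0.21 step 0.34 elev 90 end [ 0.65  -0.286  0.33 ]
rot n 18 shift [0.0, 0.0, 0.0] turn [0.0188, 0.0903, -0.1092] | marg 0.36 step 0.64 elev 90 end [ 0.65  -0.286  0.33 ]
over n 11 shift [0.024, -0.0185, 0.0503] turn [0.0, 0.0, 0.0] | marg 0.72 step 0.58 elev 90 end [0.626 0.096 0.269]
pre n 3 shift [-0.0455, -0.0, 0.0319] turn [0.0, 0.0, 0.0] | marg 0.78 step 0.33 elev 90 end [0.626 0.096 0.169]
```

>>> send_rows([
  [-0.0287,-0.0331,-0.0333,0,0,0],
  [-0.0287,-0.0331,-0.0333,0,0,0],
  [-0.0287,-0.0331,-0.0333,0,0,0],
  [-0.0287,-0.0331,-0.0333,0,0,0],
  [-0.0287,-0.0331,-0.0333,0,0,0],
  [0,0,0,0,0,0],
], hand=0.75)

```text
time: 37.67
position: [0.6513, -0.2821, 0.3395]
eef_rot: [-2.961, 0.179, 0.928]
force: [-0.3, 0.3, 1.9]
opening: 0.749
grip_force: 0.0
```

>>> send_rows([
  [0,0,0,0.0207,0.0779,-0.1203],
  [0,0,0,0.0207,0.0779,-0.1203],
  [0,0,0,0.0207,0.0779,-0.1203],
  [0,0,0,0.0207,0.0779,-0.1203],
  [0,0,0,0.0207,0.0779,-0.1203],
  [0,0,0,0.0207,0.0779,-0.1203],
  [0,0,0,0.0207,0.0779,-0.1203],
  [0,0,0,0.0207,0.0779,-0.1203],
  [0,0,0,0.0207,0.0779,-0.1203],
  [0,0,0,0.0207,0.0779,-0.1203],
  [0,0,0,0.0207,0.0779,-0.1203],
  [0,0,0,0.0207,0.0779,-0.1203],
  [0,0,0,0.0207,0.0779,-0.1203],
  [0,0,0,0.0207,0.0779,-0.1203],
  [0,0,0,0.0207,0.0779,-0.1203],
  [0,0,0,0.0207,0.0779,-0.1203],
  [0,0,0,0.0207,0.0779,-0.1203],
  [0,0,0,0.0207,0.0779,-0.1203],
  [0,0,0,0.0207,0.0779,-0.1203],
  [0,0,0,0,0,0],
])

```text
time: 39.33
position: [0.6491, -0.2869, 0.3266]
eef_rot: [-1.656, -1.626, -0.868]
force: [-1.2, 0.8, -1.3]
opening: 0.747
grip_force: 0.0
```

>>> send_rows([
  [0.0255,-0.0023,0.0524,0,0,0],
  [0.0255,-0.0023,0.0524,0,0,0],
  [0.0255,-0.0023,0.0524,0,0,0],
  [0.0255,-0.0023,0.0524,0,0,0],
  [0.0255,-0.0023,0.0524,0,0,0],
  [0.0255,-0.0023,0.0524,0,0,0],
  [0.0255,-0.0023,0.0524,0,0,0],
  [0.0255,-0.0023,0.0524,0,0,0],
  [0.0255,-0.0023,0.0524,0,0,0],
  [0.0255,-0.0023,0.0524,0,0,0],
  [0.0255,-0.0023,0.0524,0,0,0],
  [0,0,0,0,0,0],
  [0,0,0,0,0,0],
  [0,0,0,0,0,0],
])

```text
time: 40.5
position: [0.6417, 0.0939, 0.2703]
eef_rot: [-1.662, -1.635, -0.865]
force: [0.5, -0.3, -0.0]
opening: 0.75
grip_force: 0.0
```

```bash
python3 kn.py; python3 c.py .6428 .159 89
```

```text
top 139 [0.6418 0.1586 0.0119 0.1678]
top 106 [0.5119 0.4056 0.0126 0.1678]
scene 138 [0.6432 0.1585 0.0126 0.167 ]
scene 203 [0.5144 0.4054 0.012  0.1668]
40.6 [0.6425 0.0927 0.2705] [-0.4   0.39  1.51  0.87  1.66 -0.49]
pre n 3 shift [-0.0454, -0.0007, 0.0331] turn [0.0016, 0.0012, 0.0011] | marg 1.01 step 0.3 elev 90 end [0.642 0.094 0.169]
go n 4 shift [0.0, -0.0, 0.0417] turn [0.0, 0.0, 0.0] | marg 0.96 step 0.2 elev 90 end [0.643 0.176 0.112]
```

>>> send_rows([
  [-0.0454,-0.0007,0.0331,0,0,0],
  [-0.0454,-0.0007,0.0331,0,0,0],
  [-0.0454,-0.0007,0.0331,0,0,0],
  [0,0,0,0,0,0],
  [0,0,0,0,0,0],
  [0,0,0.05,0,0,0],
  [0,0,0.05,0,0,0],
  [0,0,0.035,0,0,0],
  [0,0,0.02,0,0,0],
  [0,0,0.0117,0,0,0],
  [0,0,0,0,0,0],
  [0,0,0,0,0,0],
])

```text
time: 41.6
position: [0.6442, 0.1768, 0.1131]
eef_rot: [-1.66, -1.637, -0.869]
force: [0.6, 0.1, 0.2]
opening: 0.751
grip_force: 0.0
```

>>> send_rows([
  [0,0,0,0,0,0],
  [0,0,0,0,0,0],
  [0,0,0,0,0,0],
  [0,0,0,0,0,0],
  [0,0,0,0,0,0],
  [0,0,0,0,0,0],
], hand=0)

```text
time: 42.1
position: [0.644, 0.1768, 0.1129]
eef_rot: [-1.66, -1.636, -0.869]
force: [-1.4, -3.2, 6.5]
opening: 0.446
grip_force: 69.8
```

```bash
python3 lay.py .6428 .159 -.042
```

```text
42.1 [0.644  0.1768 0.1129] [-1.4 -3.2  6.5] 0.4463238773137217 69.82221326383296 [-0.27  0.56  1.61  0.93  1.41 -0.64]
axis tool [ 0.818  0.006 -0.574] axis pt at tool z=-.02..: [-0.0011 -0.0008 -0.021 ]
place tcp [ 0.5527 -0.287   0.0442]
lift n 5 shift [0.0437, 0.0003, -0.0306] turn [0.0, 0.0, 0.0] | marg 0.96 step 0.32 elev 90 end [0.644 0.177 0.273]
rot n 19 shift [0.0, 0.0, 0.0] turn [-0.0206, -0.0781, 0.1197] | marg 0.48 step 0.74 elev 0.0 end [0.644 0.177 0.273]
over n 14 shift [0.0052, 0.0561, 0.0151] turn [0.0, 0.0, 0.0] | marg 0.51 step 0.39 elev 0.0 end [ 0.553 -0.287  0.144]
down n 3 shift [0.0319, 0.0, 0.0455] turn [0.0, 0.0, 0.0] | marg 0.81 step 0.26 elev 0.0 end [ 0.553 -0.287  0.044]
```

>>> send_rows([
  [0.02,0,-0.014,0,0,0],
  [0.0436,0.0003,-0.0306,0,0,0],
  [0.0436,0.0003,-0.0306,0,0,0],
  [0.0436,0.0003,-0.0306,0,0,0],
  [0.0436,0.0003,-0.0306,0,0,0],
  [0.0236,0,-0.0167,0,0,0],
  [0,0,0,0,0,0],
])

```text
time: 42.68
position: [0.6451, 0.1772, 0.2769]
eef_rot: [-1.66, -1.642, -0.874]
force: [0.3, -0.3, -2.1]
opening: 0.447
grip_force: 70.7
```

>>> send_rows([
  [0,0,0,-0.0206,-0.0781,0.1197],
  [0,0,0,-0.0206,-0.0781,0.1197],
  [0,0,0,-0.0206,-0.0781,0.1197],
  [0,0,0,-0.0206,-0.0781,0.1197],
  [0,0,0,-0.0206,-0.0781,0.1197],
  [0,0,0,-0.0206,-0.0781,0.1197],
  [0,0,0,-0.0206,-0.0781,0.1197],
  [0,0,0,-0.0206,-0.0781,0.1197],
  [0,0,0,-0.0206,-0.0781,0.1197],
  [0,0,0,-0.0206,-0.0781,0.1197],
  [0,0,0,-0.0206,-0.0781,0.1197],
  [0,0,0,-0.0206,-0.0781,0.1197],
  [0,0,0,-0.0206,-0.0781,0.1197],
  [0,0,0,-0.0206,-0.0781,0.1197],
  [0,0,0,-0.0206,-0.0781,0.1197],
  [0,0,0,-0.0206,-0.0781,0.1197],
  [0,0,0,-0.0206,-0.0781,0.1197],
  [0,0,0,-0.0206,-0.0781,0.1197],
  [0,0,0,-0.0206,-0.0781,0.1197],
  [0,0,0,0,0,0],
])

```text
time: 44.35
position: [0.6426, 0.1777, 0.264]
eef_rot: [-2.954, 0.174, 0.955]
force: [0.3, -0.4, -5.5]
opening: 0.444
grip_force: 70.8
```

>>> send_rows([
  [0.0052,0.0561,0.0151,0,0,0],
  [0.0052,0.0561,0.0151,0,0,0],
  [0.0052,0.0561,0.0151,0,0,0],
  [0.0052,0.0561,0.0151,0,0,0],
  [0.0052,0.0561,0.0151,0,0,0],
  [0.0052,0.0561,0.0151,0,0,0],
  [0.0052,0.0561,0.0151,0,0,0],
  [0.0052,0.0561,0.0151,0,0,0],
  [0.0052,0.0561,0.0151,0,0,0],
  [0.0052,0.0561,0.0151,0,0,0],
  [0.0052,0.0561,0.0151,0,0,0],
  [0,0,0,0,0,0],
  [0,0,0,0,0,0],
])

```text
time: 45.43
position: [0.57, -0.1887, 0.1681]
eef_rot: [-2.954, 0.17, 0.938]
force: [-0.6, -0.4, -2.5]
opening: 0.447
grip_force: 71.3
```

```bash
python3 fin.py .1; python3 lev.py red .1 .04
```

```text
45.4333 [ 0.57   -0.1887  0.1681] [-0.6 -0.4 -2.5] 0.447 71.27509703335818 [-0.37  0.71  1.11 -0.15  1.92  1.31]
to n 3 shift [0.005, 0.0554, 0.0126] turn [-0.001, 0.0013, 0.0005] | marg 0.74 step 0.27 elev 90 end [ 0.553 -0.287  0.144]
down n 3 shift [0.0319, 0.0, 0.0455] turn [0.0, 0.0, 0.0] | marg 0.81 step 0.26 elev 90 end [ 0.553 -0.287  0.044]
scene 699 X range [-0.0344  0.0621] axis Y 0.102 z 0.2144 yaw,tilt deg [ 1.6 -5. ]
top 951 X range [-0.0068  0.0887] axis Y 0.0997 z 0.5455 yaw,tilt deg [ -9.5 -27.2]
```

>>> send_rows([
  [0.005,0.0554,0.0126,-0.001,0.0013,0.0005],
  [0.005,0.0554,0.0126,-0.001,0.0013,0.0005],
  [0.005,0.0554,0.0126,-0.001,0.0013,0.0005],
  [0,0,0,0,0,0],
  [0,0,0,0,0,0],
  [0,0,0,0,0,0],
])

```text
time: 46.03
position: [0.5552, -0.2839, 0.1466]
eef_rot: [-2.961, 0.168, 0.933]
force: [0.4, 0.1, -2.0]
opening: 0.448
grip_force: 71.7
```

```bash
sed -i 's/m&=(z>zmin)/m\&=(z>zmin)\&(z<zmin+.11)/' lev.py; python3 fin.py .02; python3 lev.py red .1 -.042;  python3 -c "
from h import *
b=shot('scene')[0][80:280,150:400]; save('c8.png',cv2.resize(b,None,fx=2.4,fy=2.4))"
```

```text
46.0333 [ 0.5552 -0.2839  0.1466] [ 0.4  0.1 -2. ] 0.448 71.73960697080474 [-0.49  0.76  1.06 -0.22  1.89  1.19]
to n 3 shift [0.0253, 0.0018, 0.0382] turn [0.0011, -0.0008, 0.0007] | marg 0.8 step 0.21 elev 90 end [ 0.553 -0.287  0.064]
scene 596 X range [-0.0366  0.0584] axis Y -0.0385 z 0.1647 yaw,tilt deg [-0.1 -0.2]
top few 0
```

View pics/c8.png

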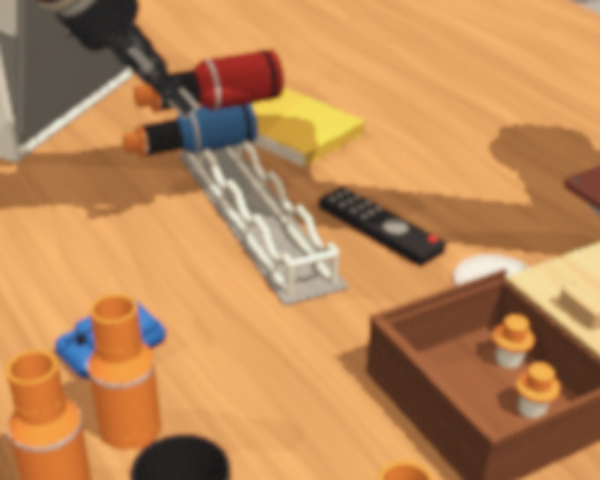

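Blue lies in the far hollow with its stopper in, at crop (215,125). Red is held level just above and beside it. Now I lower red.

>>> send_rows([
  [0.0253,0.0016,0.0382,0,0,0],
  [0.0253,0.0016,0.0382,0,0,0],
  [0.0253,0.0016,0.0382,0,0,0],
  [0.008,0,0.011,0,0,0],
  [0.006,0,0.008,0,0,0],
  [0.004,0,0.006,0,0,0],
  [0.002,0,0.003,0,0,0],
  [0,0,0,0,0,0],
  [0,0,0,0,0,0],
])

```text
time: 46.93
position: [0.5532, -0.2885, 0.045]
eef_rot: [-2.963, 0.171, 0.931]
force: [-0.8, 1.0, -2.3]
opening: 0.445
grip_force: 71.8
```

```bash
python3 fin.py 0 1; python3 lev.py red .045 -.042;python3 lev.py blue .045 -.126
```

```text
46.9333 [ 0.5532 -0.2885  0.045 ] [-0.8  1.  -2.3] 0.445 71.82656696531922 [-0.49  0.87  1.09 -0.22  1.75  1.22]
to n 1 shift [-0.0002, -0.0024, 0.0017] turn [0.0042, -0.0042, -0.0012] | marg 0.9 step 0.02 elev 90 end [ 0.553 -0.287  0.044]
scene 534 X range [-0.0388  0.0565] axis Y -0.0431 z 0.0632 yaw,tilt deg [-0.7  0. ]
top few 0
scene 291 X range [-0.0364  0.0554] axis Y -0.1263 z 0.0622 yaw,tilt deg [-2.4 -0.1]
top few 0
```

>>> send_rows([
  [0.002,-0.001,0.0028,0,0,0],
  [0,0,0,0,0,0],
  [0,0,0,0,0,0],
])

```text
time: 47.38
position: [0.5531, -0.2881, 0.0432]
eef_rot: [-2.963, 0.171, 0.933]
force: [1.8, 1.5, 5.9]
opening: 0.444
grip_force: 72.4
```

>>> send_rows([
  [0,0,0,0,0,0],
  [0,0,0,0,0,0],
  [0,0,0,0,0,0],
  [0,0,0,0,0,0],
  [0,0,0,0,0,0],
], hand=0.65)

```text
time: 47.8
position: [0.5521, -0.2877, 0.041]
eef_rot: [-2.961, 0.171, 0.935]
force: [-0.7, -0.5, -0.9]
opening: 0.65
grip_force: 0.0
```

>>> send_rows([
  [0,0,-0.015,0,0,0],
  [0,0,-0.03,0,0,0],
  [0,0,-0.05,0,0,0],
  [0,0,-0.06,0,0,0],
  [0,0,-0.06,0,0,0],
  [0,0,-0.06,0,0,0],
  [0,0,-0.06,0,0,0],
  [0,0,0,0,0,0],
  [0,0,0,0,0,0],
])

```text
time: 48.55
position: [0.6692, -0.3008, 0.2085]
eef_rot: [-2.967, 0.171, 0.925]
force: [-0.6, -0.0, -1.2]
opening: 0.647
grip_force: 0.0
```

```bash
python3 kn.py; python3 lev.py red .045 -.042; python3 nxt.py .5135 .4053 113
```

```text
top 124 [0.5124 0.4058 0.012  0.1677]
scene 203 [0.5142 0.4058 0.013  0.1669]
scene 535 X range [-0.0383  0.0573] axis Y -0.0429 z 0.0625 yaw,tilt deg [-0.4 -0.6]
top few 0
48.75 [ 0.6657 -0.3     0.204 ] [-0.45  1.08  0.45 -0.23  2.19  1.16]
up n 5 shift [-0.0274, -0.0331, -0.0321] turn [0.0, 0.0, 0.0] | marg 0.3 step 0.24 elev 90 end [ 0.666 -0.2    0.33 ]
rot n 21 shift [0.0, 0.0, 0.0] turn [0.0233, 0.0559, -0.1334] | marg 0.26 step 0.55 elev 90 end [ 0.666 -0.2    0.33 ]
over n 16 shift [0.0278, 0.01, 0.0507] turn [0.0, 0.0, 0.0] | marg 0.32 step 0.85 elev 90 end [0.539 0.346 0.269]
pre n 3 shift [-0.0455, -0.0, 0.0319] turn [0.0, 0.0, 0.0] | marg 0.98 step 0.3 elev 90 end [0.539 0.346 0.169]
```

>>> send_rows([
  [-0.0274,-0.0331,-0.0321,0,0,0],
  [-0.0274,-0.0331,-0.0321,0,0,0],
  [-0.0274,-0.0331,-0.0321,0,0,0],
  [-0.0274,-0.0331,-0.0321,0,0,0],
  [-0.0274,-0.0331,-0.0321,0,0,0],
  [0,0,0,0,0,0],
], hand=0.75)

```text
time: 49.25
position: [0.6666, -0.1961, 0.3385]
eef_rot: [-2.966, 0.166, 0.925]
force: [-0.1, -0.0, 2.8]
opening: 0.752
grip_force: 0.0
```

>>> send_rows([
  [0,0,0,0.0233,0.0559,-0.1334],
  [0,0,0,0.0233,0.0559,-0.1334],
  [0,0,0,0.0233,0.0559,-0.1334],
  [0,0,0,0.0233,0.0559,-0.1334],
  [0,0,0,0.0233,0.0559,-0.1334],
  [0,0,0,0.0233,0.0559,-0.1334],
  [0,0,0,0.0233,0.0559,-0.1334],
  [0,0,0,0.0233,0.0559,-0.1334],
  [0,0,0,0.0233,0.0559,-0.1334],
  [0,0,0,0.0233,0.0559,-0.1334],
  [0,0,0,0.0233,0.0559,-0.1334],
  [0,0,0,0.0233,0.0559,-0.1334],
  [0,0,0,0.0233,0.0559,-0.1334],
  [0,0,0,0.0233,0.0559,-0.1334],
  [0,0,0,0.0233,0.0559,-0.1334],
  [0,0,0,0.0233,0.0559,-0.1334],
  [0,0,0,0.0233,0.0559,-0.1334],
  [0,0,0,0.0233,0.0559,-0.1334],
  [0,0,0,0.0233,0.0559,-0.1334],
  [0,0,0,0.0233,0.0559,-0.1334],
])

```text
time: 50.92
position: [0.6653, -0.2006, 0.3306]
eef_rot: [-1.368, -1.841, -0.593]
force: [0.0, -0.6, 0.7]
opening: 0.748
grip_force: 0.0
```

>>> send_rows([
  [0,0,0,0.0233,0.0559,-0.1334],
  [0.0278,0.01,0.0507,0,0,0],
  [0.0278,0.01,0.0507,0,0,0],
  [0.0278,0.01,0.0507,0,0,0],
  [0.0278,0.01,0.0507,0,0,0],
  [0.0278,0.01,0.0507,0,0,0],
  [0.0278,0.01,0.0507,0,0,0],
  [0.0278,0.01,0.0507,0,0,0],
  [0.0278,0.01,0.0507,0,0,0],
  [0.0278,0.01,0.0507,0,0,0],
  [0.0278,0.01,0.0507,0,0,0],
  [0.0278,0.01,0.0507,0,0,0],
  [0.0278,0.01,0.0507,0,0,0],
  [0.0278,0.01,0.0507,0,0,0],
  [0.0278,0.01,0.0507,0,0,0],
  [0.0278,0.01,0.0507,0,0,0],
  [0.0278,0.01,0.0507,0,0,0],
  [0,0,0,0,0,0],
  [0,0,0,0,0,0],
])

```text
time: 52.5
position: [0.5363, 0.3463, 0.2681]
eef_rot: [-1.246, -1.888, -0.646]
force: [0.3, 0.1, -0.9]
opening: 0.755
grip_force: 0.0
```

```bash
python3 kn.py; python3 c.py .5135 .4056 113
```

```text
top 63 [0.5126 0.4043 0.0116 0.167 ]
scene 202 [0.5149 0.4061 0.0119 0.1669]
52.6 [0.5384 0.3445 0.2689] [ 0.02  0.37  1.54  0.87  1.66 -0.5 ]
pre n 3 shift [-0.0448, 0.0005, 0.0324] turn [0.0002, 0.0014, 0.0004] | marg 0.98 step 0.3 elev 90 end [0.539 0.346 0.169]
go n 4 shift [0.0, -0.0, 0.0417] turn [0.0, 0.0, 0.0] | marg 0.93 step 0.21 elev 90 end [0.507 0.421 0.112]
```

>>> send_rows([
  [-0.0448,0.0005,0.0324,0,0,0],
  [-0.0448,0.0005,0.0324,0,0,0],
  [-0.0448,0.0005,0.0324,0,0,0],
  [0,0,0,0,0,0],
  [0,0,0,0,0,0],
  [0,0,0.05,0,0,0],
  [0,0,0.05,0,0,0],
  [0,0,0.035,0,0,0],
  [0,0,0.02,0,0,0],
  [0,0,0.0117,0,0,0],
  [0,0,0,0,0,0],
  [0,0,0,0,0,0],
])

```text
time: 53.6
position: [0.509, 0.4218, 0.1141]
eef_rot: [-1.247, -1.89, -0.652]
force: [-0.0, -0.6, 0.2]
opening: 0.751
grip_force: 0.0
```

>>> send_rows([
  [0,0,0,0,0,0],
  [0,0,0,0,0,0],
  [0,0,0,0,0,0],
  [0,0,0,0,0,0],
  [0,0,0,0,0,0],
  [0,0,0,0,0,0],
], hand=0)

```text
time: 54.1
position: [0.5085, 0.4217, 0.1139]
eef_rot: [-1.247, -1.889, -0.652]
force: [-2.0, -3.5, 5.5]
opening: 0.446
grip_force: 69.5
```

```bash
python3 lay.py .5135 .4056 .042
```

```text
54.1 [0.5085 0.4217 0.1139] [-2.  -3.5  5.5] 0.44564571538015174 69.54141169855234 [ 0.15  0.55  1.63  0.93  1.41 -0.64]
axis tool [ 0.818  0.004 -0.576] axis pt at tool z=-.02..: [-0.0014 -0.0017 -0.0196]
place tcp [ 0.5637 -0.2046  0.0452]
lift n 5 shift [0.0436, 0.0002, -0.0307] turn [0.0, 0.0, 0.0] | marg 0.94 step 0.33 elev 90 end [0.509 0.422 0.274]
rot n 21 shift [0.0, 0.0, 0.0] turn [-0.0231, -0.0558, 0.1336] | marg 0.5 step 0.75 elev 0.0 end [0.509 0.422 0.274]
over n 18 shift [0.0166, 0.057, 0.0029] turn [0.0, 0.0, 0.0] | marg 0.56 step 0.36 elev 0.0 end [ 0.564 -0.205  0.145]
down n 3 shift [0.032, 0.0, 0.0454] turn [0.0, 0.0, 0.0] | marg 0.81 step 0.27 elev 0.0 end [ 0.564 -0.205  0.045]
```

>>> send_rows([
  [0.02,0,-0.014,0,0,0],
  [0.0436,0.0002,-0.0307,0,0,0],
  [0.0436,0.0002,-0.0307,0,0,0],
  [0.0436,0.0002,-0.0307,0,0,0],
  [0.0436,0.0002,-0.0307,0,0,0],
  [0.0236,0,-0.0167,0,0,0],
  [0,0,0,0,0,0],
])

```text
time: 54.68
position: [0.5098, 0.4226, 0.2782]
eef_rot: [-1.245, -1.895, -0.659]
force: [1.0, 0.2, -1.4]
opening: 0.443
grip_force: 70.1
```

>>> send_rows([
  [0,0,0,-0.0231,-0.0558,0.1336],
  [0,0,0,-0.0231,-0.0558,0.1336],
  [0,0,0,-0.0231,-0.0558,0.1336],
  [0,0,0,-0.0231,-0.0558,0.1336],
  [0,0,0,-0.0231,-0.0558,0.1336],
  [0,0,0,-0.0231,-0.0558,0.1336],
  [0,0,0,-0.0231,-0.0558,0.1336],
  [0,0,0,-0.0231,-0.0558,0.1336],
  [0,0,0,-0.0231,-0.0558,0.1336],
  [0,0,0,-0.0231,-0.0558,0.1336],
  [0,0,0,-0.0231,-0.0558,0.1336],
  [0,0,0,-0.0231,-0.0558,0.1336],
  [0,0,0,-0.0231,-0.0558,0.1336],
  [0,0,0,-0.0231,-0.0558,0.1336],
  [0,0,0,-0.0231,-0.0558,0.1336],
  [0,0,0,-0.0231,-0.0558,0.1336],
  [0,0,0,-0.0231,-0.0558,0.1336],
  [0,0,0,-0.0231,-0.0558,0.1336],
  [0,0,0,-0.0231,-0.0558,0.1336],
  [0,0,0,-0.0231,-0.0558,0.1336],
])

```text
time: 56.35
position: [0.5074, 0.422, 0.27]
eef_rot: [-2.941, 0.035, 0.861]
force: [0.4, 0.0, -2.0]
opening: 0.445
grip_force: 70.3
```

>>> send_rows([
  [0,0,0,-0.0231,-0.0558,0.1336],
  [0,0,0,0,0,0],
  [0,0,0,0,0,0],
])

```text
time: 56.6
position: [0.5077, 0.4218, 0.2691]
eef_rot: [-2.957, 0.171, 0.941]
force: [-0.1, -0.2, -2.5]
opening: 0.445
grip_force: 70.2
```

```bash
python3 fin.py .1; python3 held.py | head -3;  python3 -c "
from h import *
a=shot('scene')[0]; b=shot('wrist')[0]; save('c9.png',cv2.resize(np.hstack([a[100:380,200:560],b[140:420,100:460]]),None,fx=1.1,fy=1.1))"
```

```text
56.6 [0.5077 0.4218 0.2691] [-0.1 -0.2 -2.5] 0.445 70.23679817132233 [0.42 0.68 0.96 0.33 2.03 2.18]
to n 18 shift [0.0163, 0.057, 0.0026] turn [0.0002, 0.0002, 0.0001] | marg 0.56 step 0.36 elev 90 end [ 0.564 -0.205  0.145]
down n 3 shift [0.032, 0.0, 0.0454] turn [0.0, 0.0, 0.0] | marg 0.81 step 0.27 elev 90 end [ 0.564 -0.205  0.045]
9756 tool xyz range [[0.0083, -0.0169, -0.0515], [0.0234, 0.0019, -0.0435], [0.0423, 0.0203, -0.0246]]
-0.03 375 x [0.0119 0.0285] y [-0.017   0.0207]
-0.025 94 x [0.0079 0.0302] y [-0.0312  0.0235]
```

View pics/c9.png

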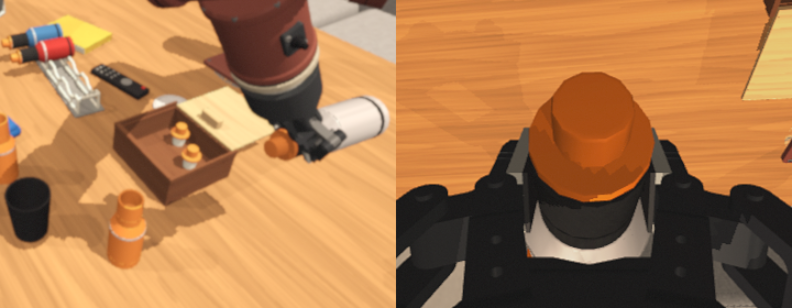

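The steel flask is held level at (340,125) with its stopper seated. Blue and red lie in the rack, and two spares are in the tray. Next I carry it over.

>>> send_rows([
  [0.0163,0.057,0.0026,0,0,0],
  [0.0163,0.057,0.0026,0,0,0],
  [0.0163,0.057,0.0026,0,0,0],
  [0.0163,0.057,0.0026,0,0,0],
  [0.0163,0.057,0.0026,0,0,0],
  [0.0163,0.057,0.0026,0,0,0],
  [0.0163,0.057,0.0026,0,0,0],
  [0.0163,0.057,0.0026,0,0,0],
  [0.0163,0.057,0.0026,0,0,0],
  [0.0163,0.057,0.0026,0,0,0],
  [0.0163,0.057,0.0026,0,0,0],
  [0.0163,0.057,0.0026,0,0,0],
  [0.0163,0.057,0.0026,0,0,0],
  [0.0163,0.057,0.0026,0,0,0],
  [0.0163,0.057,0.0026,0,0,0],
  [0.0163,0.057,0.0026,0,0,0],
  [0.0163,0.057,0.0026,0,0,0],
  [0,0,0,0,0,0],
  [0,0,0,0,0,0],
])

```text
time: 58.33
position: [0.5592, -0.1714, 0.1558]
eef_rot: [-2.957, 0.177, 0.934]
force: [-0.9, 0.1, -1.5]
opening: 0.445
grip_force: 70.7
```

```bash
python3 fin.py .1; python3 fin.py .02; python3 lev.py steel .11 .075
```

```text
58.3333 [ 0.5592 -0.1714  0.1558] [-0.9  0.1 -1.5] 0.445 70.71115743920643 [-0.36  0.68  1.17 -0.14  1.89  1.33]
to n 1 shift [0.0217, 0.054, 0.0065] turn [-0.0014, -0.0014, -0.0023] | marg 0.77 step 0.29 elev 90 end [ 0.564 -0.205  0.145]
down n 3 shift [0.032, 0.0, 0.0454] turn [0.0, 0.0, 0.0] | marg 0.81 step 0.27 elev 90 end [ 0.564 -0.205  0.045]
58.3333 [ 0.5592 -0.1714  0.1558] [-0.9  0.1 -1.5] 0.445 70.71115743920643 [-0.36  0.68  1.17 -0.14  1.89  1.33]
to n 3 shift [0.0328, 0.018, 0.0385] turn [-0.0005, -0.0005, -0.0008] | marg 0.8 step 0.3 elev 90 end [ 0.564 -0.205  0.065]
scene 892 X range [-0.0479  0.0827] axis Y 0.0744 z 0.1711 yaw,tilt deg [-2.4 -1.3]
top few 10
```

>>> send_rows([
  [0.0217,0.054,0.0065,0,0,0],
  [0,0,0,0,0,0],
  [0,0,0,0,0,0],
])

```text
time: 58.68
position: [0.5642, -0.2023, 0.1451]
eef_rot: [-2.957, 0.173, 0.936]
force: [-0.5, 0.3, -2.6]
opening: 0.446
grip_force: 70.9
```

```bash
python3 fin.py .02;python3 lev.py steel .11 .042
```

```text
58.6833 [ 0.5642 -0.2023  0.1451] [-0.5  0.3 -2.6] 0.446 70.9256674190965 [-0.39  0.72  1.13 -0.16  1.88  1.3 ]
to n 3 shift [0.0255, 0.0013, 0.0363] turn [0.0004, -0.0, 0.0001] | marg 0.81 step 0.21 elev 90 end [ 0.564 -0.205  0.065]
scene 811 X range [-0.0394  0.0841] axis Y 0.0446 z 0.1606 yaw,tilt deg [-2.2 -1. ]
top few 7
```

>>> send_rows([
  [0.0255,0.0012,0.0363,0,0,0],
  [0.0255,0.0012,0.0363,0,0,0],
  [0.0255,0.0012,0.0363,0,0,0],
  [0.008,0,0.011,0,0,0],
  [0.006,0,0.008,0,0,0],
  [0.005,0,0.007,0,0,0],
  [0.002,0,0.003,0,0,0],
  [0,0,0,0,0,0],
  [0,0,0,0,0,0],
])

```text
time: 59.53
position: [0.5647, -0.2055, 0.0458]
eef_rot: [-2.959, 0.175, 0.936]
force: [-2.2, -1.1, 4.2]
opening: 0.444
grip_force: 70.7
```

```bash
python3 fin.py 0 1; python3 lev.py steel .055 .042
```

```text
59.5333 [ 0.5647 -0.2055  0.0458] [-2.2 -1.1  4.2] 0.444 70.67565247938603 [-0.39  0.83  1.15 -0.16  1.75  1.32]
to n 1 shift [-0.0008, -0.0013, 0.0018] turn [0.0023, -0.0013, -0.0013] | marg 0.9 step 0.01 elev 90 end [ 0.564 -0.205  0.045]
scene 716 X range [-0.0397  0.0848] axis Y 0.0415 z 0.0625 yaw,tilt deg [-2.6 -2. ]
top few 5
```

>>> send_rows([
  [0,0,0,0,0,0],
  [0,0,0,0,0,0],
  [0,0,0,0,0,0],
  [0,0,0,0,0,0],
  [0,0,0,0,0,0],
], hand=0.65)

```text
time: 60.05
position: [0.5642, -0.2048, 0.0435]
eef_rot: [-2.958, 0.174, 0.937]
force: [-0.5, 0.4, -0.2]
opening: 0.655
grip_force: 0.0
```

>>> send_rows([
  [0,0,-0.015,0,0,0],
  [0,0,-0.03,0,0,0],
  [0,0,-0.05,0,0,0],
  [0,0,-0.06,0,0,0],
  [0,0,-0.06,0,0,0],
  [0,0,-0.06,0,0,0],
  [0,0,-0.06,0,0,0],
  [0,0,0,0,0,0],
  [0,0,0,0,0,0],
])

```text
time: 60.8
position: [0.6813, -0.2187, 0.2108]
eef_rot: [-2.963, 0.174, 0.928]
force: [-0.3, -0.8, -0.5]
opening: 0.653
grip_force: 0.0
```

```bash
python3 lev.py steel .055 .042; cat > lid.py <<'E'
from mv import *
s,p,M0=st(); Q=np.array(s["joint_pos"]); print(p.round(3),Q.round(2))
for psi in(-1.86,178.14):
    M=down(psi); q=Q; a=p+[-.05,.1,.05]; b=np.array([.3565,.17,.2]); c=np.array([.3565,.17,.08]); print(psi)
    q=rep("up",q,p,M0,a,M0); q=rep("rot",q,a,M0,a,M); q=rep("over",q,a,M,b,M); q=rep("down",q,b,M,c,M); print(q.round(2))
E
python3 lid.py; python3 m2.py | grep bar
```

```text
scene 673 X range [-0.0399  0.0839] axis Y 0.0411 z 0.0622 yaw,tilt deg [-0.7 -0.7]
top few 0
[ 0.679 -0.218  0.207] [-0.36  1.02  0.54 -0.17  2.18  1.28]
-1.86
up n 4 shift [-0.0329, -0.0389, -0.0023] turn [0.0, 0.0, 0.0] | marg 0.49 step 0.56 elev 90 end [ 0.629 -0.118  0.257]
rot n 15 shift [0.0, 0.0, 0.0] turn [-0.043, 0.0396, -0.1356] | marg 0.56 step 0.71 elev 90 end [ 0.629 -0.118  0.257]
over n 12 shift [0.0388, -0.0391, 0.0079] turn [0.0, 0.0, 0.0] | marg 0.45 step 0.48 elev 90 end [0.356 0.17  0.2  ]
down n 4 shift [0.0, 0.0, 0.05] turn [0.0, 0.0, 0.0] | marg 0.34 step 0.4 elev 90 end [0.356 0.17  0.08 ]
[ 0.24 -0.18  2.23 -0.    1.08  0.28]
178.14
up n 4 shift [-0.0329, -0.0389, -0.0023] turn [0.0, 0.0, 0.0] | marg 0.49 step 0.56 elev 90 end [ 0.629 -0.118  0.257]
  UNREACH at 13 14 0.114
  UNREACH at 14 14 0.299
rot n 14 shift [0.0, 0.0, 0.0] turn [0.0415, 0.0451, 0.1305] | marg 0.0 step 0.59 elev 90 end [ 0.629 -0.118  0.257]
  UNREACH at 1 12 0.334
  UNREACH at 2 12 0.371
  UNREACH at 3 12 0.411
  UNREACH at 4 12 0.453
  UNREACH at 5 12 0.499
  UNREACH at 6 12 0.548
  UNREACH at 7 12 0.6
  UNREACH at 8 12 0.656
  UNREACH at 9 12 0.717
  UNREACH at 10 12 0.782
  UNREACH at 11 12 0.852
  UNREACH at 12 12 0.927
over n 12 shift [-0.0388, 0.0391, 0.0079] turn [0.0, 0.0, 0.0] | marg 0.0 step 0.48 elev 90 end [0.356 0.17  0.2  ]
  UNREACH at 1 4 0.898
  UNREACH at 2 4 0.867
  UNREACH at 3 4 0.834
  UNREACH at 4 4 0.799
down n 4 shift [0.0, 0.0, 0.05] turn [0.0, 0.0, 0.0] | marg 0.0 step 0.46 elev 90 end [0.356 0.17  0.08 ]
[-0.1  -0.29  2.39  0.37  1.05  2.68]
top bar 237 [0.3554 0.1697] [0.05   0.0162]
scene bar 145 [0.3576 0.1707] [0.0499 0.0177]
```

All three are seated. Now the lid.

>>> send_rows([
  [-0.0329,-0.0389,-0.0023,0,0,0],
  [-0.0329,-0.0389,-0.0023,0,0,0],
  [-0.0329,-0.0389,-0.0023,0,0,0],
  [-0.0329,-0.0389,-0.0023,0,0,0],
  [0,0,0,-0.043,0.0396,-0.1356],
  [0,0,0,-0.043,0.0396,-0.1356],
  [0,0,0,-0.043,0.0396,-0.1356],
  [0,0,0,-0.043,0.0396,-0.1356],
  [0,0,0,-0.043,0.0396,-0.1356],
  [0,0,0,-0.043,0.0396,-0.1356],
  [0,0,0,-0.043,0.0396,-0.1356],
  [0,0,0,-0.043,0.0396,-0.1356],
  [0,0,0,-0.043,0.0396,-0.1356],
  [0,0,0,-0.043,0.0396,-0.1356],
  [0,0,0,-0.043,0.0396,-0.1356],
  [0,0,0,-0.043,0.0396,-0.1356],
  [0,0,0,-0.043,0.0396,-0.1356],
  [0,0,0,-0.043,0.0396,-0.1356],
  [0,0,0,-0.043,0.0396,-0.1356],
], hand=0.5)

```text
time: 62.58
position: [0.6273, -0.1177, 0.2567]
eef_rot: [-2.252, -2.19, -0.002]
force: [-0.3, -0.3, -0.2]
opening: 0.5
grip_force: 0.0
```

>>> send_rows([
  [0.0388,-0.0391,0.0079,0,0,0],
  [0.0388,-0.0391,0.0079,0,0,0],
  [0.0388,-0.0391,0.0079,0,0,0],
  [0.0388,-0.0391,0.0079,0,0,0],
  [0.0388,-0.0391,0.0079,0,0,0],
  [0.0388,-0.0391,0.0079,0,0,0],
  [0.0388,-0.0391,0.0079,0,0,0],
  [0.0388,-0.0391,0.0079,0,0,0],
  [0.0388,-0.0391,0.0079,0,0,0],
  [0.0388,-0.0391,0.0079,0,0,0],
  [0.0388,-0.0391,0.0079,0,0,0],
  [0.0388,-0.0391,0.0079,0,0,0],
  [0,0,0,0,0,0],
  [0,0,0,0,0,0],
  [0,0,0,0,0,0],
])

```text
time: 63.83
position: [0.3564, 0.1697, 0.2]
eef_rot: [2.256, 2.184, -0.001]
force: [0.3, -0.3, 0.2]
opening: 0.503
grip_force: 0.0
```

```bash
python3 -c "
from h import *
to([.3565,.17,.08],down(-1.86),4)"
```

```text
t 63.83 pos [0.3564 0.1697 0.2   ] dist 0.12 n 4 row [0.0002 0.     0.05  ] fz [ 0.3 -0.3  0.2] op 0.503 gf 0.0
rot deg(tool) [0.04 0.07 0.  ] n 1 row [0.001  0.0016 0.0001]
```

>>> send_rows([
  [0,0,0.05,0,0,0],
  [0,0,0.05,0,0,0],
  [0,0,0.05,0,0,0],
  [0,0,0.03,0,0,0],
  [0,0,0.02,0,0,0],
  [0,0,0,0,0,0],
  [0,0,0,0,0,0],
])

```text
time: 64.42
position: [0.3571, 0.169, 0.0801]
eef_rot: [2.26, 2.182, -0.002]
force: [0.2, 0.2, 0.6]
opening: 0.501
grip_force: 0.0
```

>>> send_rows([
  [0,0,0,0,0,0],
  [0,0,0,0,0,0],
  [0,0,0,0,0,0],
  [0,0,0,0,0,0],
  [0,0,0,0,0,0],
  [0,0,0,0,0,0],
], hand=0, squeeze=50)

```text
time: 64.92
position: [0.3584, 0.17, 0.082]
eef_rot: [2.255, 2.182, 0.004]
force: [-1.6, -3.1, 6.5]
opening: 0.17
grip_force: 50.8
```

>>> send_rows([
  [0,0.015,0,0,0,0],
  [0,0.03,0,0,0,0],
  [0,0.03,0,0,0,0],
  [0,0.03,0,0,0,0],
  [0,0.03,0,0,0,0],
  [0,0.03,0,0,0,0],
  [0,0.03,0,0,0,0],
  [0,0.025,0,0,0,0],
  [0,0.015,0,0,0,0],
  [0,0.006,0,0,0,0],
  [0,0,0,0,0,0],
  [0,0.004,0,0,0,0],
  [0,0.004,0,0,0,0],
  [0,0,0,0,0,0],
  [0,0,0,0,0,0],
])

```text
time: 66.17
position: [0.5048, 0.165, 0.0819]
eef_rot: [-2.257, -2.185, 0.004]
force: [-10.3, -3.2, 14.3]
opening: 0.174
grip_force: 51.8
```

```bash
python3 -c "
from h import *
to([.504,.164,.08],down(-1.86),4)"; python3 m2.py
```

```text
t 66.17 pos [0.5048 0.165  0.0819] dist 0.0023 n 4 row [-0.0004 -0.0003  0.0008] fz [-10.3  -3.2  14.3] op 0.174 gf 51.82514548301697
rot deg(tool) [-0.13  0.09 -0.01] n 1 row [-0.0029  0.002  -0.0002]
scene bar 148 [0.5092 0.1674] [0.0342 0.0438]
```

>>> send_rows([
  [0,0.004,0,0,0,0],
  [0,0,0,0,0,0],
  [0,0,0,0,0,0],
])

```text
time: 66.52
position: [0.505, 0.165, 0.0819]
eef_rot: [-2.254, -2.183, 0.01]
force: [-18.4, -3.1, 22.6]
opening: 0.168
grip_force: 52.7
```

>>> send_rows([
  [0,0,0,0,0,0],
  [0,0,0,0,0,0],
  [0,0,0,0,0,0],
  [0,0,0,0,0,0],
], hand=0.5)

```text
time: 66.85
position: [0.5089, 0.1652, 0.0808]
eef_rot: [2.257, 2.184, 0.001]
force: [0.2, -0.2, -0.6]
opening: 0.502
grip_force: 0.0
```

>>> send_rows([
  [0,0,-0.02,0,0,0],
  [0,0,-0.05,0,0,0],
  [0,0,-0.06,0,0,0],
  [0,0,-0.06,0,0,0],
  [0,0,-0.04,0,0,0],
  [-0.02,-0.06,-0.01,0,0,0],
  [-0.02,-0.06,-0.01,0,0,0],
  [-0.02,-0.06,-0.01,0,0,0],
  [-0.02,-0.04,-0.01,0,0,0],
  [0,0,0,0,0,0],
  [0,0,0,0,0,0],
])

```text
time: 67.77
position: [0.3752, 0.1214, 0.2443]
eef_rot: [2.256, 2.181, 0.006]
force: [0.9, 0.0, -0.2]
opening: 0.502
grip_force: 0.0
```

```bash
python3 - <<'E'
from h import *
from scipy import ndimage
im,d,c=shot("top"); P=cloud(d,c); z=P[...,2]
m=(z>.083)&(z<.1)&(abs(P[...,1]-.167)<.06)&(P[...,0]>.25)&(P[...,0]<.56); b=cv2.minAreaRect(P[m][:,:2].astype(np.float32)); print("bar",m.sum(),np.round(b[0],4),np.round(b[1],4))
for y in(.12,.167,.21):
    k=(abs(P[...,1]-y)<.01)&(z>.058)&(z<.08)&(P[...,0]>.3)&(P[...,0]<.6); print(y,"x extent",P[k][:,0].min().round(4),P[k][:,0].max().round(4))
k=(z>.0685)&(z<.074)&(im.min(-1)>75)&(abs(P[...,1]-.167)<.07)&(P[...,0]>.3)&(P[...,0]<.6); print("lid",np.percentile(P[k][:,0],[.5,99.5]).round(4))
save("t10.png",im); im=shot("scene")[0]; save("s10.png",im)
E
for a in "blue -.126" "red -.042" "steel .042"; do python3 lev.py ${a% *} .05 ${a#* }; done
```

```text
bar 210 [0.5035 0.165 ] [0.0496 0.0158]
0.12 x extent 0.3854 0.535
0.167 x extent 0.3734 0.5369
0.21 x extent 0.3731 0.5387
lid [0.3749 0.5248]
scene 303 X range [-0.0381  0.0543] axis Y -0.1264 z 0.0623 yaw,tilt deg [-1.3 -0.8]
top 1328 X range [-0.0437  0.0537] axis Y -0.1262 z 0.0633 yaw,tilt deg [-0.2 -0.1]
scene 424 X range [-0.0398  0.0582] axis Y -0.0431 z 0.0625 yaw,tilt deg [-1.7 -0.2]
top 1350 X range [-0.0436  0.0548] axis Y -0.0423 z 0.0635 yaw,tilt deg [-0.6 -0.4]
scene 703 X range [-0.0394  0.0824] axis Y 0.0411 z 0.0623 yaw,tilt deg [-1.3 -0.3]
top 1385 X range [-0.0434  0.0539] axis Y 0.0418 z 0.0631 yaw,tilt deg [ 0.1 -0. ]
```

View pics/t10.png

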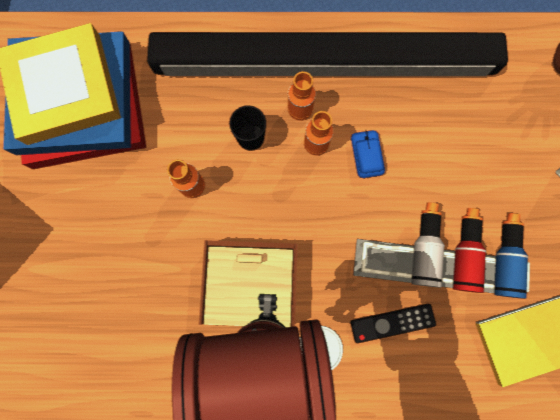

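View pics/s10.png

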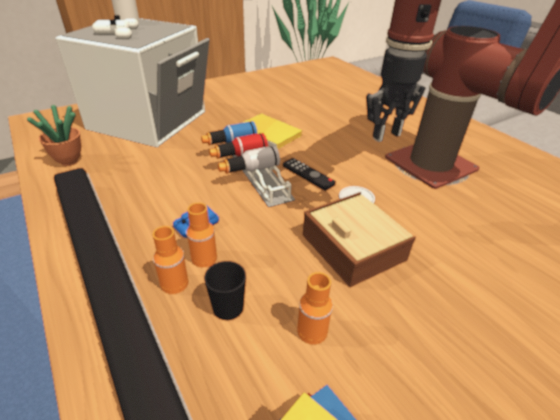

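Top shows all three flasks level in their hollows (about (430,250), (470,255) and (510,260)) with stoppers in. The lid is shut against its stop with the bar at (250,257), and the remote, mouse and cup have not moved. Handing in.

```bash
python3 -c "
from bench import r
print(r.hand_in())"
```

```text
the job is handed in; nothing more can be done
None
```

I handed the job in: the blue, red and steel flasks (no green one was out) lie level in the rack with stoppers fully home, the two spares are in the tray, its lid is shut, and the remote, mouse and dice cup look untouched.

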